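# Glue-up on an old picture frame: hang the saddle pad, pump the clamp, hold it

## Task

Hang the wooden saddle pad over the middle of the standing picture frame's top rail, between the clamp's sprung jaw pad and the two-pronged back stop, and let go of it. Then pump the clamp's trigger against its handle until the jaw pad presses on the saddle and has sunk about half-way into the jaw (never nearly all the way: that would crush the old rail), and finish while still holding the trigger squeezed with the fingers. Move the jaw only with the trigger, and leave the other things on the table where they are.

Things in the scene. Friction and masses are not known exactly. Their poses are not given: they have to be found in the camera images.
- clamp: One-hand bar clamp fixed on a 330 x 60 mm plank, handle and trigger upwards. Origin on the table under the plank's middle; x from the handle end to the frame (the way the jaw closes), y along the frame's rail, z up. Black body x -0.128 to -0.040, 40 mm wide, top z 0.090. Back stop: two steel prongs 22 mm wide at y +-0.047, x 0.113 to 0.135, top z 0.088.
- handle_grip (a point): Middle of the clamp's fixed upright black handle, 133 mm above the table, level with the trigger's roller. The handle is 22 mm thick along the clamp's x, 28 mm wide along y; its top is 158 mm above the table. Axes as clamp.
- trigger_roller (a point): Centre of the black roller (18 mm diameter, 32 mm long along the clamp's y) on top of the steel trigger, on the jaw side of the handle. Squeezing moves it towards the handle (clamp's -x): across handle and roller it measures 58 mm at rest, 42 mm fully squeezed, about 133 mm above the table. Its axes turn with the trigger.
- trigger (a joint): Trigger angle, rad: 0 let go (spring, 1.5 to 3 N at the roller), 0.28 fully squeezed (16 mm at the roller). A toothed ratchet: a squeeze drives the jaw forward by 0.6 of the roller's travel after up to 2.5 mm of jaw slack; let go, the jaw slips back up to 2 mm to the next tooth and is caught there: about 7 mm a full pump. Jaw force: about 1.6 x (squeeze less the spring), less 3 N.
- jaw: The moving jaw: toothed steel rod with an upright black plate 30 mm wide, 88 mm high, carrying the sprung pad towards the frame. Origin and axes coincide with the clamp's when the jaw is fully open; it slides along the clamp's x, only forwards (ratchet). Starts 8 to 22 mm forward.
- pad_face (a point): Centre of the front face of the round white nylon jaw pad (22 mm diameter), 73 mm above the table, facing the frame. x axis as the clamp's.
- pad (a joint): How far the jaw pad is pushed back into the jaw on its steel stem, m: 0 free, 0.012 bottomed out. Spring: 2 N to start it, then 1.5 N per mm (11 N at 6 mm).
- frame: Dark wooden picture frame standing upright across the clamp, 258 mm wide, 92 mm tall, fixed. Its top rail runs along the clamp's y, 16 mm thick (along x), 24 mm high, top at z 0.092. Origin on the table under its middle, axes as the clamp's.
- rail_mid (a point): Middle of the top face of the frame's top rail, 92 mm above the table, in line with the jaw pad. Axes as the clamp's. The rail's front face is 8 mm towards the jaw. At the start the pad face is 20 to 34 mm from that face.
- saddle: Loose saddle pad of pale wood, 90 g, an upside-down U standing on the table: 38 mm across (x), 44 mm long (y); legs 7 mm thick, 24 mm apart, 34 mm deep; top at z 34 to 42 mm, on it a grip block 18 (x) by 32 (y) mm up to z 77 mm. Origin: middle of the underside between the leg ends; z up. Hung on the rail its origin is 34 mm below the rail's top, its y along the rail (either way).
- tape: Bystander: roll of tape lying flat, 76 mm across, 24 mm high. Leave it alone.
- glue: Bystander: white glue bottle, 48 mm across, 120 mm tall. Leave it alone.
- tin: Bystander: bare steel tin, 72 mm across, 60 mm tall. Leave it alone.
- cases: Bystander: stack of four flat disc cases, 135 x 190 x 56 mm. Leave it alone.
- screwdriver: Bystander: screwdriver lying on the table. Leave it alone.
- brush: Bystander: brush lying on the table. Leave it alone.
- small_frame: Bystander: small empty wooden picture frame lying flat, 140 x 100 x 14 mm. Leave it alone.
There are look-alikes about, which are no part of the job. Of the things that look like the saddle, the middle-sized one is meant.

How it is judged (in metres and radians):
On the way, in this order (a step that is already met when the one before it is completed fails the run):
1. the saddle pad hangs over the middle of the rail, upright and let go, with the jaw not yet on it (x of saddle in the frame of rail_mid between -0.007 and 0.007 m and y of saddle in the frame of rail_mid between -0.014 and 0.014 m and z of saddle in the frame of rail_mid between -0.038 and -0.029 m and angle between saddle's own z axis and vertical below 0.15 rad and angle between the x axis of saddle and the x axis of rail_mid, either way round below 0.2 rad and contact force between each of the arm, the fingers and saddle below 0.2 N and linear speed of saddle below 0.02 m/s and contact force between jaw and saddle below 0.3 N), for 0.3 s.
2. pumped by the trigger, the jaw pad touches the saddle (contact force between jaw and saddle above 1 N and contact force between the fingers and trigger above 0.5 N), for 0.1 s.
At the end, for the whole second after the job is handed in: The saddle hangs on the rail (seated within 5 mm, within 14 mm of the middle, upright within 0.15 rad), untouched by the robot; the pad presses it with over 4 N, sunk 3 to 9 of its 12 mm; the fingers hold the trigger squeezed (over 0.03 rad, over 1 N) (x of saddle in the frame of rail_mid between -0.007 and 0.007 m and y of saddle in the frame of rail_mid between -0.014 and 0.014 m and z of saddle in the frame of rail_mid between -0.038 and -0.029 m and angle between saddle's own z axis and vertical below 0.15 rad and angle between the x axis of saddle and the x axis of rail_mid, either way round below 0.2 rad and contact force between each of the arm, the fingers and saddle below 0.2 N and value of joint pad between 0.003 and 0.009 m and contact force between jaw and saddle above 4 N and value of joint trigger above 0.03 rad and contact force between the fingers and trigger above 1 N); the arm keeps its last pose, push and grip.
It fails at once if the rail is crushed: the jaw pad sinks more than 10.5 mm (value of joint pad above 0.0105 m).
It fails at once if the robot pushes the jaw itself (contact force between any of the arm, the fingers and jaw above 3 N).
It fails at once if another thing on the table is displaced by more than 30 mm (distance of any of tape, glue, tin, cases, screwdriver, brush, small_frame from where it was at the start of the episode above 0.03 m).
It also fails if it takes over 72 s, if anything falls off the work surface, if the arm or the gripper's body presses on something with over 40 N, if the wrist force passes 120 N, or if a joint passes its speed limit or range.

## Robot

A 6-joint arm with a two-finger parallel gripper is mounted at the origin on the work surface. World frame = base frame: x ahead of the robot, y to its left, z up, the work surface at z = 0. Lengths are in mm, angles in rad, forces in N, time in s.
With the tool pointing down it reaches from about 350 to 875 mm from the base axis. Payload 4.2 kg.
Tool frame: the origin (TCP) lies on the centre line of the jaws, within the pads' length; the fingertips stand 22 mm ahead of it and the grasp point (between the pads) lies 3 mm ahead of it (arm.nose_length is the distance from the TCP to the fingertips, in mm); z points along the fingers, x is the direction in which the jaws open and shut, and the axes are right-handed (so a half turn about z gives the same grasp; the last joint's range is limited). The gripper opens to 85 mm and grips with 20 to 120 N. Pads are 22 mm wide; open, the fingers measure 114 mm over their backs; the gripper's body (76 mm by 85 mm) begins 54 mm behind the grasp point. The pads swing forward as they close: fully open they stand 13 mm farther back than shut.
Start: joints at [-1.081, 0.385, 0.008, 0, -1.194, -0.259], TCP at [142.99, -608.402, 253.312] pointing down, gripper open.
Joint ranges: [-3.14, 3.14], [-1.21, 2.06], [-1.07, 1.41], [-3.16, 2.05], [-2.99, -0.16], [-3.1, 3.1]. Speed limits (rad/s): [2.79, 2.79, 3.14, 3.14, 3.14, 3.14].

## Interface

Orientations are given as a unit quaternion [x, y, z, w].
In Python, from bench import telemetry, get_image, workorder, nets, arm gives the robot as it stands.
- The arm moves only by the tool apply_moves, never from a script. Its argument "steps" is a list of rows, each an object with "hand": the opening, from 0 (shut) to 1 (fully open); "xyz": the shift along the tool's x, y, z in cm, a list of three; "delta_rot": the turn, a rotation vector about the tool's x, y, z in rad, a list of three. In form: [{"hand": hand, "xyz": [x, y, z], "delta_rot": [wx, wy, wz]}, ...]. A call has 1 to 12 rows; each row is the pose to reach, as a shift and turn from the pose commanded when the call began, along the tool's axes at that moment; what a row does not reach only later rows make up. A row lasts 1/12 s, in which the tool goes at most 41.7 mm and 7.16 degrees, less where a joint would pass 70% of its speed; a pose out of reach is approached as far as the arm can. A call with a gripper value outside its range is refused whole. The fingers move at their own pace and stop on an object; the grip force is fixed at half the most. Time passes only in rows, so rows that repeat a pose let the fingers close. It gives the time, the measured TCP pose, the force and the opening at its end, in the units of the state.
- telemetry.read_state(): the state, without advancing time (a new reading comes with each control period).
- get_image(name): name is "scene" or "top" or "wrist"; returns a dict with "frame" (420x560x3 uint8, blue, green, red), "fx", "fy", "cx", "cy" (pixels), "origin" and "orientation" of the camera in the world. Camera axes: x right, y down, z forward; pixel columns grow to the right and rows downward; lengths in mm; the calibration is good to about 2 mm. A picture is of the moment at which its call begins. There is no depth.
- workorder.job_done(): hands the job in, once; it reports no verdict.
Trained networks look in a picture, given as the dict that the camera call returned (one of the last four; its "shot" number tells which), for a name from the list of things; names that differ only in an ending like _2 or _b are one class to them, and where a whole thing is asked for, a point or a joint stands for the part that bears it (a point fixed in the world has none). Each returns a list of dicts, best first, with "confidence" (0 to 1); they miss things now and then, are a little off and sometimes report something else, mostly with a low value. They report only what shows in the picture. A call takes as long as a camera call. They do not tell look-alikes from the thing itself.
- nets.recognise(picture, label): "xyz" ([x, y, z] in mm, in world coordinates, good to about 4 mm: the middle of the surface that is visible of it).
- nets.outline_of(picture, label): "pixels" (420x560 bool, what is visible of it).
- nets.pinpoint(picture, label): "xyz" ([x, y, z] in mm, in world coordinates, good to about 4 mm: a listed point, or the origin of a listed thing).
The state is a dict: "clock": time; "joints": joint angles; "joint_vel": joint speeds; "joint_efforts": joint torques, N m; "position": TCP position; "ee_rot": TCP orientation; "contact_force": force on the tool from outside, world axes, zero at the start; "wrist_torque": the same for the moment, N m; "gripper_width": finger opening in mm.
Only numpy, scipy, OpenCV 4.12 (cv2) and the standard library are available. Lean on these libraries where they do the work, as an engineer would, in place of code of your own. Each camera call takes 0.05 s, during which the arm holds its last target.

## Working session

There is one attempt and no reset: what is moved stays moved. The work goes in short steps, Python scripts to look and compute and a tool call to move; the robot and the scene stay as the last step left them, time stands still between calls to the robot, and variables do not carry over. Pictures are saved under pics/ and viewed, and the job is handed in when it is done.

Besides the shell and the picture viewer there is one more tool, called after ">>>" as a command line: name --argument value ..., lists and objects as JSON in quotes. apply_moves: Moves the arm, as the interface text tells. Its arguments: {"type":"object","properties":{"steps":{"type":"array"}},"required":["steps"]}

```bash
mkdir -p pics; ls
cat > h.py <<'E'
import numpy as np,cv2
from scipy.spatial.transform import Rotation as R
from bench import telemetry,get_image,workorder,nets,arm
def save(p,n,crop=None,s=1):
    f=p["frame"]
    if crop: f=f[crop[1]:crop[3],crop[0]:crop[2]]
    if s!=1: f=cv2.resize(f,None,fx=s,fy=s,interpolation=cv2.INTER_CUBIC)
    cv2.imwrite("pics/"+n,f)
def rot(p):
    return R.from_quat(p["orientation"])
def proj(p,X):
    c=rot(p).inv().apply(np.atleast_2d(X)-np.array(p["origin"]))
    return np.c_[p["fx"]*c[:,0]/c[:,2]+p["cx"],p["fy"]*c[:,1]/c[:,2]+p["cy"]]
def atz(p,uv,z):
    uv=np.atleast_2d(uv).astype(float)
    d=rot(p).apply(np.c_[(uv[:,0]-p["cx"])/p["fx"],(uv[:,1]-p["cy"])/p["fy"],np.ones(len(uv))])
    o=np.array(p["origin"]); return o+d*((z-o[2])/d[:,2])[:,None]
E
python3 - <<'E'
from h import *
for n in ["scene","top","wrist"]:
    p=get_image(n); save(p,n+"0.png"); print(n,p["origin"],p["orientation"],p["fx"],p["cx"])
    for l in ["saddle","handle_grip","trigger_roller","rail_mid","pad_face","clamp","frame"]:
        for r in nets.pinpoint(p,l): print(n,l,np.round(r["xyz"],1),round(r["confidence"],2))
print(telemetry.read_state())
E
```

```text
pics
scene [1419.41741295  377.18970358  810.35332882] [ 0.50021217  0.73658724 -0.37681289 -0.25541941] 431.1967364551526 276.80963914633963
scene saddle [534.8 282.8   1.5] 0.92
scene saddle [433.1 234.3   4.3] 0.8
scene saddle [492.6 363.   -0.8] 0.58
scene handle_grip [ 557.5 -119.1  129.5] 0.89
scene trigger_roller [555.4 -84.4 136.8] 0.63
scene trigger_roller [526.8   9.9   4.7] 0.25
scene rail_mid [520.8  95.6  94.7] 0.76
scene pad_face [527.1  65.6  72.1] 0.51
scene clamp [537.1  -5.4  -2.1] 0.95
scene frame [522.2  98.2   2.7] 0.93
top [ 341.41183217   27.6494434  1485.55812759] [ 0.71528667 -0.69488164  0.05494936 -0.04985034] 469.0388480680875 278.12768219885936
top saddle [531.2 282.    1.1] 0.62
top saddle [438.2 232.7  -2.6] 0.57
top saddle [488.9 359.5   1.6] 0.46
top handle_grip [ 562.9 -118.7  133.5] 0.73
top trigger_roller [552.9 -82.7 125.7] 0.6
top rail_mid [518.8  94.1  92.4] 0.6
top pad_face [522.4  68.7  80. ] 0.55
top clamp [ 5.349e+02 -4.500e+00 -5.000e-01] 0.94
top frame [523.6  97.    3.5] 0.67
wrist [  77.75543843 -623.42904715  374.81073217] [0.61500613 0.77727722 0.1038945  0.082544  ] 338.25679677615057 280.5591329916599
{'clock': 1.2, 'joints': array([-1.08137826e+00,  3.84687100e-01,  7.88483690e-03, -1.25634212e-05,
       -1.19397776e+00, -2.58585616e-01]), 'joint_vel': array([-0.00026959,  0.00146265, -0.00026596, -0.00033784,  0.00015645,
       -0.001054  ]), 'joint_efforts': array([-2.40402833e-04, -3.92094684e+01,  1.88618803e+01,  4.19071913e+00,
       -4.00070012e-04, -2.67694240e-06]), 'position': array([ 143.00528745, -608.39538721,  253.31205683]), 'ee_rot': array([6.20973640e-01, 7.83831448e-01, 2.09288198e-06, 9.80957329e-06]), 'contact_force': array([-0.80238463, -0.62545256, -0.15504579]), 'wrist_torque': array([-0.01298899,  0.02809832, -0.00791678]), 'gripper_width': 85.6718919322808}
```

View images.

View pics/scene0.png

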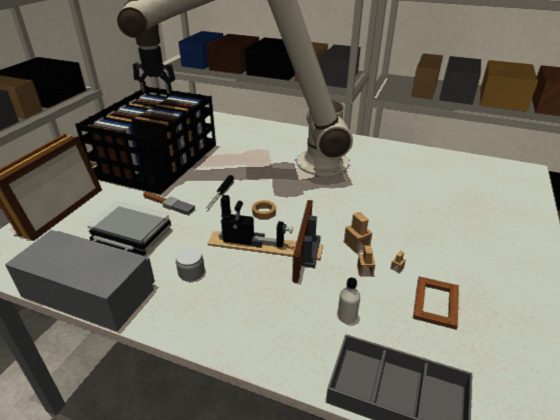

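View pics/top0.png

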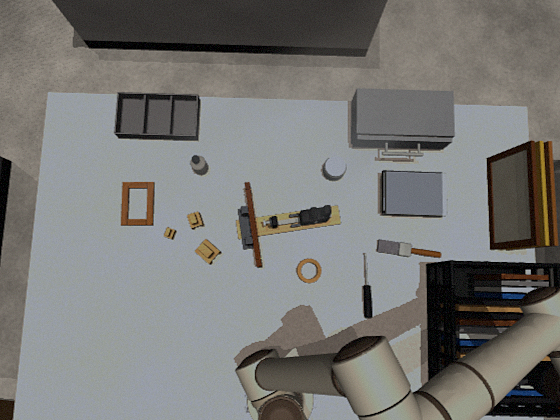

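Run:
```python
from h import *
p=get_image("top"); q=get_image("scene")
a=cv2.resize(p["frame"][195:275,150:280],None,fx=6,fy=6,interpolation=cv2.INTER_CUBIC)
cv2.imwrite("pics/topcrop.png",a)
save(q,"scenecrop.png",(335,205,415,280),7)
print(proj(p,[[533,282,77],[533,282,0],[435,233,0],[490,361,0]]),proj(q,[[533,282,77],[533,282,0],[435,233,0],[490,361,0]]))
for pp in (p,q):
  for l in ["saddle","rail_mid","trigger_roller","handle_grip","clamp","frame","pad_face"]:
    for r in nets.pinpoint(pp,l)[:3]: print(l,np.round(r["xyz"],1),round(r["confidence"],2))
```

```text
[[191.603429   217.95670926]
 [195.78193419 221.33380695]
 [209.61560153 252.51857555]
 [170.15997033 234.02299953]] [[368.44699408 248.39756892]
 [364.93752882 270.03958163]
 [355.53570736 244.17092591]
 [396.93099712 267.28912552]]
saddle [437.5 233.9   0.6] 0.76
saddle [490.4 362.7  -3.5] 0.63
saddle [531.9 283.2  -2.1] 0.62
rail_mid [519.8  96.1  91.7] 0.8
trigger_roller [551.6 -85.6 128.2] 0.59
handle_grip [ 563.9 -118.7  130.7] 0.82
handle_grip [707.1 276.9  -2.5] 0.71
clamp [538.9  -6.7  -2.9] 0.64
frame [524.2  97.7  -0.8] 0.88
pad_face [523.   70.2  76.9] 0.36
saddle [534.1 280.3   0.8] 0.78
saddle [433.5 234.6   4.5] 0.74
saddle [ 4.955e+02  3.623e+02 -3.000e-01] 0.45
rail_mid [521.1  96.8  98.1] 0.85
trigger_roller [557.4 -84.6 132.1] 0.48
handle_grip [ 560.5 -117.1  129.6] 0.86
clamp [537.   -4.7   0.7] 0.94
frame [522.7  97.7   5.7] 0.97
pad_face [707.8 270.1  -2.1] 0.31
```

View pics/topcrop.png

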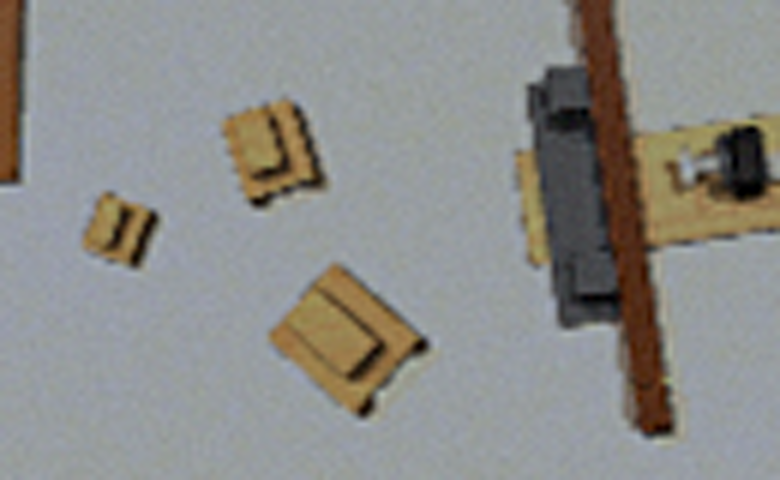

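View pics/scenecrop.png

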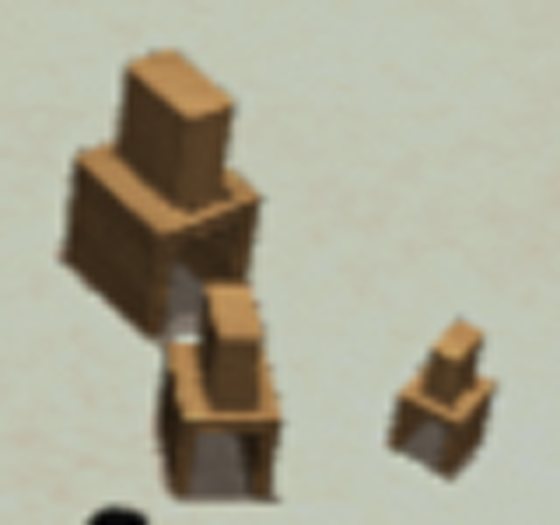

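```bash
cat >> h.py <<'E'
def rel(target,yaw=None,down=True,base=None):
    s=telemetry.read_state() if base is None else base
    r0=R.from_quat(s["ee_rot"])
    d=r0.inv().apply(np.array(target)-s["position"])/10
    if yaw is None: return np.round(d,2),np.zeros(3)
    T=np.array([[np.cos(yaw),np.sin(yaw),0],[np.sin(yaw),-np.cos(yaw),0],[0,0,-1]])
    return np.round(d,2),np.round((r0.inv()*R.from_matrix(T)).as_rotvec(),3)
E
python3 - <<'E'
from h import *
for t in ([350,-450,330],[470,-150,340],[500,100,330],[533,281,270]): print(rel(t))
E
```

```text
(array([10.69, 23.78, -7.67]), array([0., 0., 0.]))
(array([37.15, 42.32, -8.67]), array([0., 0., 0.]))
(array([60.8 , 50.96, -7.67]), array([0., 0., 0.]))
(array([77.66, 58.31, -1.67]), array([0., 0., 0.]))
```

>>> apply_moves --steps '[{"hand": 1,"xyz": [2,3,-4],"delta_rot": [0,0,0]},{"hand": 1,"xyz": [4,7,-7],"delta_rot": [0,0,0]},{"hand": 1,"xyz": [6,10.5,-8],"delta_rot": [0,0,0]},{"hand": 1,"xyz": [8,14,-8],"delta_rot": [0,0,0]},{"hand": 1,"xyz": [10,17.5,-8],"delta_rot": [0,0,0]},{"hand": 1,"xyz": [12,21,-8],"delta_rot": [0,0,0]},{"hand": 1,"xyz": [14.5,24,-8],"delta_rot": [0,0,0]},{"hand": 1,"xyz": [17,27,-8],"delta_rot": [0,0,0]},{"hand": 1,"xyz": [20,29.5,-8],"delta_rot": [0,0,0]},{"hand": 1,"xyz": [23,32,-8],"delta_rot": [0,0,0]},{"hand": 1,"xyz": [26,34.5,-8],"delta_rot": [0,0,0]},{"hand": 1,"xyz": [29,37,-8],"delta_rot": [0,0,0]}]'

```text
clock: 3.0
position: [436.7, -240.7, 333.6]
ee_rot: [0.621, 0.784, 0.0, 0.0]
contact_force: [0.9, 0.3, -0.4]
gripper_width: 85.5
```

Run:
```python
from h import *
for t in ([470,-150,340],[500,100,330],[533,281,270]): print(rel(t))
```

```text
(array([ 8.07,  5.31, -0.64]), array([0., 0., 0.]))
(array([31.72, 13.95,  0.36]), array([0., 0., 0.]))
(array([48.59, 21.3 ,  6.36]), array([0., 0., 0.]))
```

>>> apply_moves --steps '[{"hand": 1,"xyz": [4,2,0],"delta_rot": [0,0,0]},{"hand": 1,"xyz": [8,4,0],"delta_rot": [0,0,0]},{"hand": 1,"xyz": [12,6,0],"delta_rot": [0,0,0]},{"hand": 1,"xyz": [16,8,0],"delta_rot": [0,0,0]},{"hand": 1,"xyz": [19.5,10,0],"delta_rot": [0,0,0]},{"hand": 1,"xyz": [22,12,0],"delta_rot": [0,0,0]},{"hand": 1,"xyz": [24,14,0],"delta_rot": [0,0,0]},{"hand": 1,"xyz": [24,14,0],"delta_rot": [0,0,0]}]'

```text
clock: 3.67
position: [519.7, 27.2, 332.7]
ee_rot: [0.619, 0.785, 0.0, 0.0]
contact_force: [0.5, -0.4, 0.4]
gripper_width: 85.3
```

Run:
```python
from h import *
p=get_image("wrist"); save(p,"w1.png",None,1.4); print(p["origin"],p["orientation"])
for l in ["handle_grip","trigger_roller","rail_mid","pad_face","clamp","frame","saddle"]:
    for r in nets.pinpoint(p,l)[:3]: print(l,np.round(r["xyz"],1),round(r["confidence"],2))
print(rel([533,281,270]))
```

```text
[454.43283753  11.79712492 454.16948024] [0.61301358 0.77878989 0.10448175 0.08236641]
handle_grip [ 555.  -122.7  130.2] 0.73
trigger_roller [551.3 -82.4 136.2] 0.9
rail_mid [ 713.3 -151.6    2.6] 0.74
rail_mid [523.   97.7  90.2] 0.6
pad_face [524.8  70.1  69.9] 0.64
clamp [538.   -5.5  -4.7] 0.92
frame [523.2  95.    1.9] 0.73
saddle [ 4.386e+02  2.332e+02 -3.000e-01] 0.75
saddle [493.6 361.3  -2.4] 0.58
saddle [531.9 279.2  -1.9] 0.55
(array([24.86,  7.41,  6.37]), array([0., 0., 0.]))
```

View pics/w1.png

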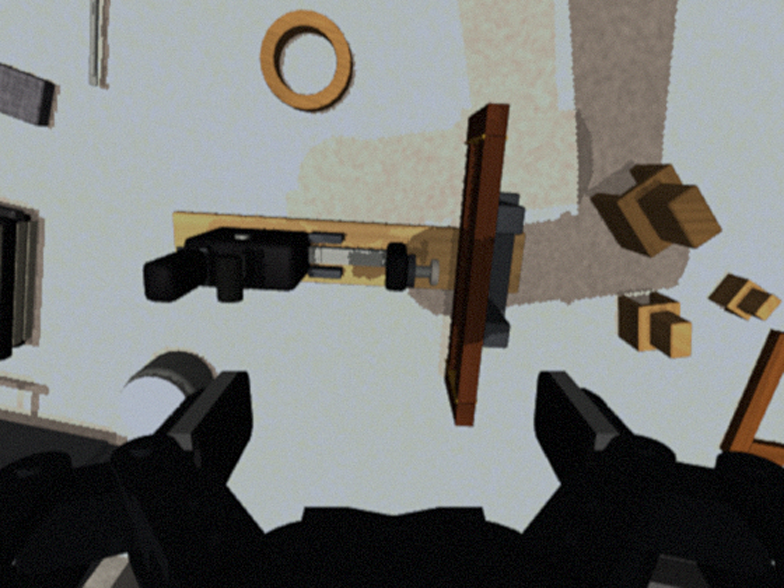

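Run:
```python
from h import *
p=get_image("wrist"); np.save("w1.npy",p["frame"]); import pickle; pickle.dump(p,open("w1.pkl","wb"))
save(p,"w1rail.png",(300,60,380,320),3)
save(p,"w1sad.png",(425,170,525,270),6)
save(p,"w1clamp.png",(95,140,375,260),2.8)
```

```text
(no output)
```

View pics/w1rail.png

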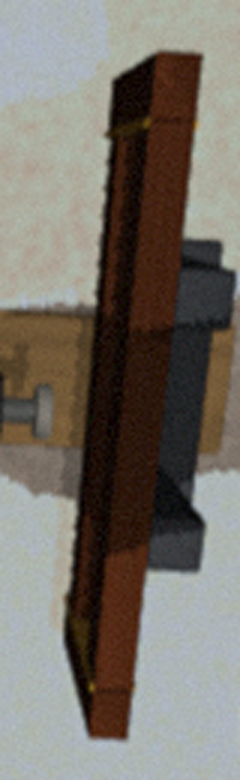

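View pics/w1sad.png

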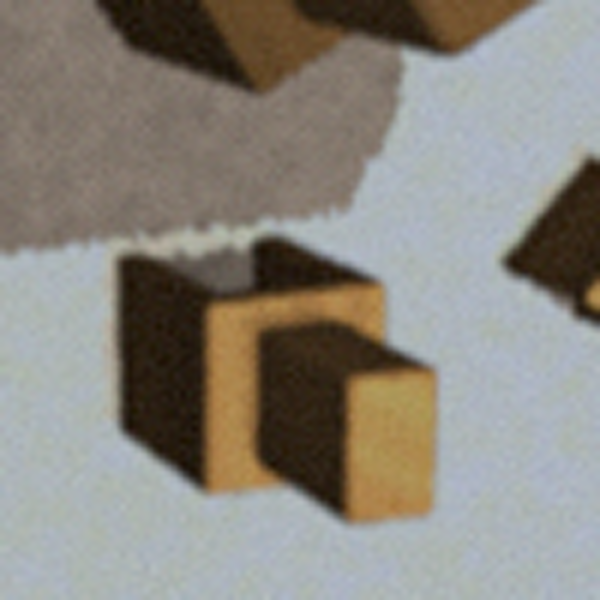

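View pics/w1clamp.png

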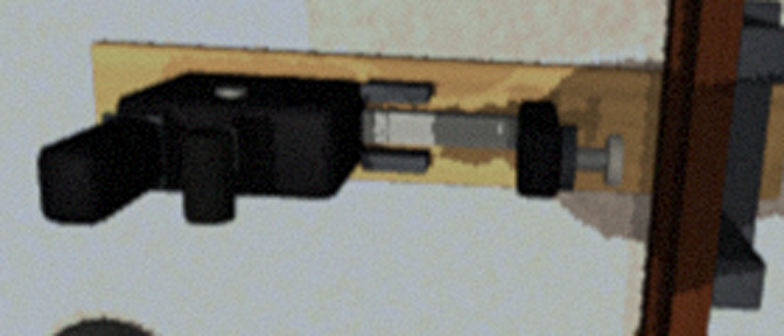

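Run:
```python
from h import *
import pickle; p=pickle.load(open("w1.pkl","rb"))
b=np.array([[347,375],[437,367],[433,515],[347,522]])/6+[425,170]
X=atz(p,b,77); print(X.round(1),X.mean(0).round(1))
e=X[1]-X[0]; f=X[2]-X[3]; g=X[0]-X[3]; h=X[1]-X[2]
for v in (e,f,g,h): print(np.linalg.norm(v).round(1),np.degrees(np.arctan2(v[1],v[0])).round(1))
r=np.array([[158,53],[203,56],[88,738],[128,740]])/3+[300,60]
Y=atz(p,r,92); print(Y.round(1),Y.mean(0).round(1))
for v in (Y[0]-Y[2],Y[1]-Y[3],Y[1]-Y[0],Y[3]-Y[2]): print(np.linalg.norm(v).round(1),np.degrees(np.arctan2(v[1],v[0])).round(1))
c=np.array([[615,160],[622,160],[68,190],[212,178]])/2.8+[95,140]
print("pad",atz(p,c[:2],73),"handle top",atz(p,c[2],158),"roller",atz(p,c[3],138))
# grip pose at saddle: grasp center X.mean
print(rel([*X.mean(0)[:2],180]))
```

```text
[[521.1 267.6  77. ]
 [515.6 284.1  77. ]
 [544.9 295.6  77. ]
 [550.2 279.4  77. ]] [532.9 281.7  77. ]
17.4 108.6
17.0 108.3
31.4 -157.8
31.4 -158.6
[[394.9  67.8  92. ]
 [392.4  82.7  92. ]
 [647.9 113.1  92. ]
 [645.1 128.9  92. ]] [520.1  98.1  92. ]
257.0 -169.8
256.9 -169.6
15.1 99.6
16.1 100.0
pad [[525.94096877  64.68632053  73.        ]
 [525.28071722  67.49961838  73.        ]] handle top [[ 559.57581436 -118.06224192  158.        ]] roller [[551.20846464 -78.63873761 138.        ]]
(array([24.92,  7.41, 15.37]), array([0., 0., 0.]))
```

Run:
```python
from h import *
y=np.radians(110)
print(rel([533,281.7,200],y),rel([533,281.7,120],y),rel([533,281.7,70],y))
```

```text
(array([24.92,  7.42, 13.37]), array([ 0.001, -0.   , -0.12 ])) (array([24.92,  7.42, 21.37]), array([ 0.001, -0.   , -0.12 ])) (array([24.92,  7.41, 26.37]), array([ 0.001, -0.   , -0.12 ]))
```

>>> apply_moves --steps '[{"hand": 1,"xyz": [4,1,1],"delta_rot": [0,0,-0.04]},{"hand": 1,"xyz": [8,2,2],"delta_rot": [0,0,-0.08]},{"hand": 1,"xyz": [12,3,3],"delta_rot": [0,0,-0.12]},{"hand": 1,"xyz": [15.5,4.5,4],"delta_rot": [0,0,-0.12]},{"hand": 1,"xyz": [19,6,6],"delta_rot": [0,0,-0.12]},{"hand": 1,"xyz": [22,7,8],"delta_rot": [0,0,-0.12]},{"hand": 1,"xyz": [24.9,7.4,10],"delta_rot": [0,0,-0.12]},{"hand": 1,"xyz": [24.9,7.4,13],"delta_rot": [0,0,-0.12]},{"hand": 1,"xyz": [24.9,7.4,13],"delta_rot": [0,0,-0.12]}]'

```text
clock: 4.87
position: [529.6, 281.5, 196.9]
ee_rot: [0.573, 0.82, -0.006, -0.002]
contact_force: [-0.4, -1.3, -1.1]
gripper_width: 85.6
```

Run:
```python
from h import *
p=get_image("wrist"); save(p,"w2.png",None,1.4)
s=telemetry.read_state(); print(s["position"])
# predicted block corners
u=np.radians(110); ux=np.array([np.cos(u),np.sin(u),0]); uy=np.array([-np.sin(u),np.cos(u),0]); c=np.array([533,281.7,77])
print((proj(p,[c+9*a*ux+16*b*uy for a,b in((1,1),(1,-1),(-1,-1),(-1,1))])*1.4).round(0))
print(rel([533,281.7,70],u))
```

```text
[531.14505577 281.23035991 200.17497655]
[[408. 280.]
 [407. 338.]
 [374. 337.]
 [374. 280.]]
(array([1.000e-02, 2.900e-01, 1.302e+01]), array([-0.008,  0.003,  0.002]))
```

View pics/w2.png

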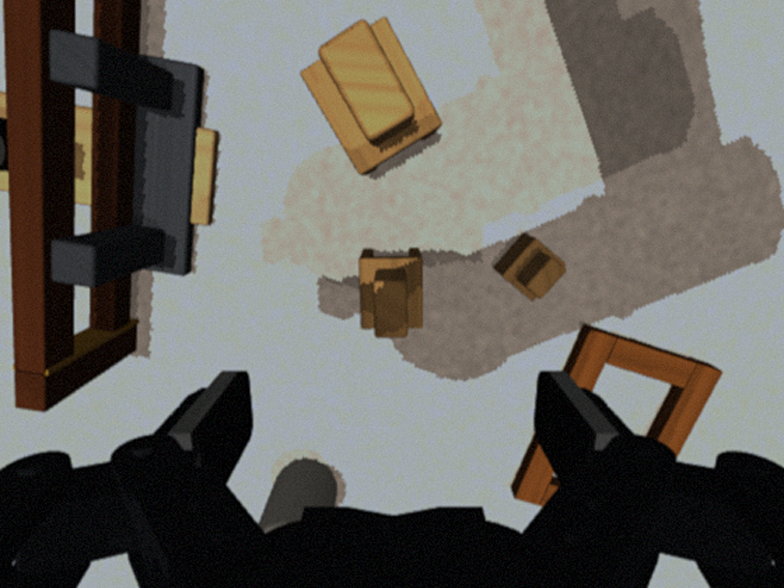

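>>> apply_moves --steps '[{"hand": 1,"xyz": [0,0.2,3],"delta_rot": [-0.008,0.003,0.002]},{"hand": 1,"xyz": [0,0.2,6],"delta_rot": [-0.008,0.003,0.002]},{"hand": 1,"xyz": [0,0.2,9],"delta_rot": [-0.008,0.003,0.002]},{"hand": 1,"xyz": [0,0.2,11.5],"delta_rot": [-0.008,0.003,0.002]},{"hand": 1,"xyz": [0,0.2,13],"delta_rot": [-0.008,0.003,0.002]},{"hand": 1,"xyz": [0,0.2,13],"delta_rot": [-0.008,0.003,0.002]},{"hand": 1,"xyz": [0,0.2,13],"delta_rot": [-0.008,0.003,0.002]},{"hand": 1,"xyz": [0,0.2,13],"delta_rot": [-0.008,0.003,0.002]}]'

```text
clock: 5.58
position: [536.3, 283.4, 76.0]
ee_rot: [0.574, 0.819, 0.006, 0.002]
contact_force: [-0.2, -0.2, 0.6]
gripper_width: 85.4
```

Run:
```python
from h import *
p=get_image("wrist"); save(p,"w3.png",None,1.4)
s=telemetry.read_state(); print(s["position"],s["ee_rot"],arm.nose_length)
```

```text
[536.17520542 283.5657258   76.05669683] [0.57379722 0.81897002 0.00644151 0.0018346 ] 22.0
```

View pics/w3.png

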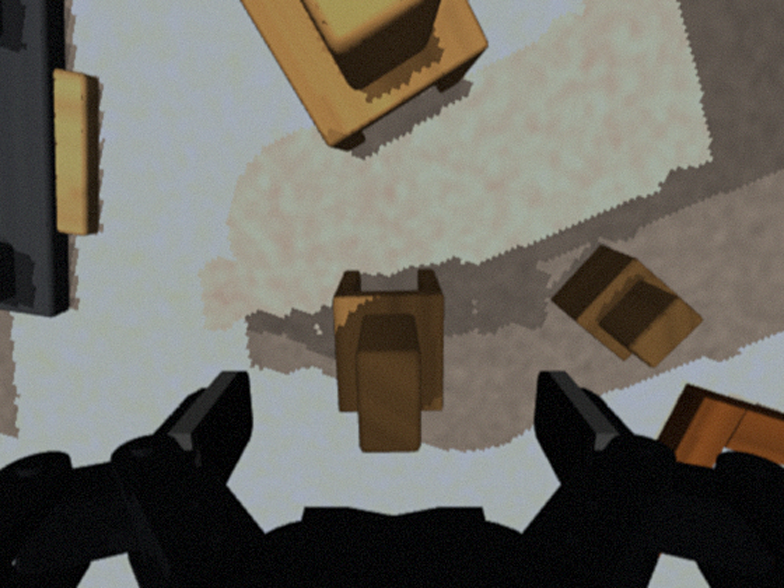

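Run:
```python
from h import *
p=get_image("wrist")
X=atz(p,np.array([[358,348],[419,350],[421,450],[360,451]])/1.4,77); print(X.round(1),X.mean(0))
print(rel([*X.mean(0)[:2],69],np.radians(110)), telemetry.read_state()["position"])
```

```text
[[520.3 268.1  77. ]
 [515.2 283.9  77. ]
 [544.  295.5  77. ]
 [550.3 279.   77. ]] [532.45618434 281.6408974   77.        ]
(array([-0.07, -0.4 ,  0.68]), array([ 0.012, -0.004, -0.   ])) [535.90114792 283.61760992  75.83147239]
```

>>> apply_moves --steps '[{"hand": 1,"xyz": [-0.1,-0.4,0.7],"delta_rot": [0.012,-0.004,0]},{"hand": 0.6,"xyz": [-0.1,-0.4,0.7],"delta_rot": [0.012,-0.004,0]},{"hand": 0.1,"xyz": [-0.1,-0.4,0.7],"delta_rot": [0.012,-0.004,0]},{"hand": 0.1,"xyz": [-0.1,-0.4,0.7],"delta_rot": [0.012,-0.004,0]},{"hand": 0.1,"xyz": [-0.1,-0.4,0.7],"delta_rot": [0.012,-0.004,0]},{"hand": 0.1,"xyz": [-0.1,-0.4,0.7],"delta_rot": [0.012,-0.004,0]},{"hand": 0.1,"xyz": [-0.1,-0.4,0.7],"delta_rot": [0.012,-0.004,0]},{"hand": 0.1,"xyz": [-0.1,-0.4,0.7],"delta_rot": [0.012,-0.004,0]},{"hand": 0.1,"xyz": [-0.1,-0.4,0.7],"delta_rot": [0.012,-0.004,0]},{"hand": 0.1,"xyz": [-0.1,-0.4,0.7],"delta_rot": [0.012,-0.004,0]}]'

```text
clock: 6.52
position: [531.3, 280.8, 66.4]
ee_rot: [0.574, 0.819, -0.002, -0.001]
contact_force: [-0.3, 0.1, 1.3]
gripper_width: 17.1
```

Run:
```python
from h import *
s=telemetry.read_state(); print(s["position"],s["ee_rot"],s["gripper_width"],s["contact_force"])
y=np.radians(100.2)
for z in (200,150,104): print(rel([520.1,98.1,z],y))
print(rel([*s["position"][:2],200]))
```

```text
[531.28266314 280.8366389   66.36474169] [ 5.73649237e-01  8.19098783e-01 -1.80020077e-03 -7.04444203e-04] 17.1265746748816 [-0.32578636  0.08740347  1.31455029]
(array([-16.8 ,  -7.35, -13.32]), array([-0.004,  0.001,  0.171]))
(array([-16.8 ,  -7.33,  -8.32]), array([-0.004,  0.001,  0.171]))
(array([-16.79,  -7.31,  -3.72]), array([-0.004,  0.001,  0.171]))
(array([-1.000e-02, -5.000e-02, -1.336e+01]), array([0., 0., 0.]))
```

>>> apply_moves --steps '[{"hand": 0.1,"xyz": [0,0,-2],"delta_rot": [0,0,0]},{"hand": 0.1,"xyz": [0,0,-5],"delta_rot": [0,0,0]},{"hand": 0.1,"xyz": [0,0,-8.5],"delta_rot": [-0.004,0,0]},{"hand": 0.1,"xyz": [0,0,-12],"delta_rot": [-0.004,0,0]},{"hand": 0.1,"xyz": [-1,-0.5,-14],"delta_rot": [-0.004,0,0.02]},{"hand": 0.1,"xyz": [-3,-1.5,-14],"delta_rot": [-0.004,0,0.06]},{"hand": 0.1,"xyz": [-6,-2.5,-14],"delta_rot": [-0.004,0,0.1]},{"hand": 0.1,"xyz": [-9,-4,-14],"delta_rot": [-0.004,0,0.14]},{"hand": 0.1,"xyz": [-12,-5.5,-14],"delta_rot": [-0.004,0,0.171]},{"hand": 0.1,"xyz": [-15,-6.7,-14],"delta_rot": [-0.004,0,0.171]},{"hand": 0.1,"xyz": [-16.8,-7.3,-14],"delta_rot": [-0.004,0,0.171]},{"hand": 0.1,"xyz": [-16.8,-7.3,-14],"delta_rot": [-0.004,0,0.171]}]'

```text
clock: 7.52
position: [519.6, 95.0, 206.6]
ee_rot: [0.643, 0.766, -0.001, 0.0]
contact_force: [0.1, 0.5, -1.7]
gripper_width: 17.1
```

>>> apply_moves --steps '[{"hand": 0.1,"xyz": [0,0,0],"delta_rot": [0,0,0]},{"hand": 0.1,"xyz": [0,0,0],"delta_rot": [0,0,0]},{"hand": 0.1,"xyz": [0,0,0],"delta_rot": [0,0,0]}]'

```text
clock: 7.77
position: [520.6, 99.1, 206.6]
ee_rot: [0.641, 0.767, -0.0, 0.001]
contact_force: [-0.7, 0.1, -0.6]
gripper_width: 17.3
```

Run:
```python
from h import *
s=telemetry.read_state(); print(s["position"],s["ee_rot"],s["gripper_width"],s["contact_force"])
p=get_image("wrist"); save(p,"w4.png",None,1.4); import pickle; pickle.dump(p,open("w4.pkl","wb"))
y=np.radians(100.2)
for z in (160,124): print(rel([520.1,98.1,z],y))
for l in ["rail_mid","frame","saddle"]:
    for r in nets.pinpoint(p,l)[:3]: print(l,np.round(r["xyz"],1),round(r["confidence"],2))
```

```text
[520.64811291  99.12342841 206.63806405] [ 6.41143922e-01  7.67420420e-01 -2.76733851e-04  5.40812336e-04] 17.332926216999212 [-0.6502765   0.0601078  -0.55808092]
(array([-0.1 , -0.07,  4.66]), array([0.   , 0.001, 0.001]))
(array([-0.09, -0.07,  8.26]), array([0.   , 0.001, 0.001]))
rail_mid [519.8  97.2  90.9] 0.98
frame [519.3  93.4   1.3] 0.8
saddle [522.1  99.  141.8] 0.97
saddle [437.3 236.1   1.8] 0.92
saddle [4.939e+02 3.627e+02 1.000e-01] 0.67
```

View pics/w4.png

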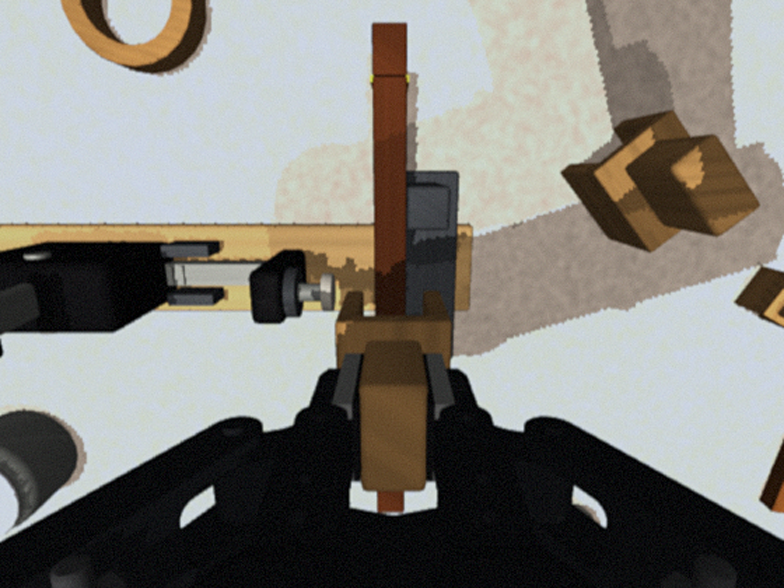

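Run:
```python
from h import *
import pickle; p=pickle.load(open("w4.pkl","rb"))
save(p,"w4c.png",(225,10,345,250),2.5)
u=np.radians(100.2); ux=np.array([np.cos(u),np.sin(u),0]); uy=np.array([-np.sin(u),np.cos(u),0])
c=np.array([520.1,98.1,92])
print((proj(p,[c+8*a*ux+b*uy for a,b in((1,129),(-1,129),(1,40),(-1,40))])-[225,10])*2.5)
# predicted leg front(+y) ends top edge at saddle seating on tool centre
t=np.array([520.6,99.1,140.2])
print((proj(p,[t+x*ux+22*uy+[0,0,z] for x in(-19,-12,12,19) for z in (0,42)])-[225,10])*2.5)
```

```text
[[167.91970177  16.86215011]
 [103.8675348   16.75376867]
 [164.39176213 375.30412455]
 [106.73510939 375.17923624]]
[[ 55.04344703 480.95198675]
 [ 32.38173494 535.08589765]
 [ 85.69567506 481.022674  ]
 [ 71.17276492 535.17813378]
 [190.80789804 481.26507379]
 [204.20080471 535.4944438 ]
 [221.47113463 481.33578642]
 [243.00946706 535.58672185]]
```

View pics/w4c.png

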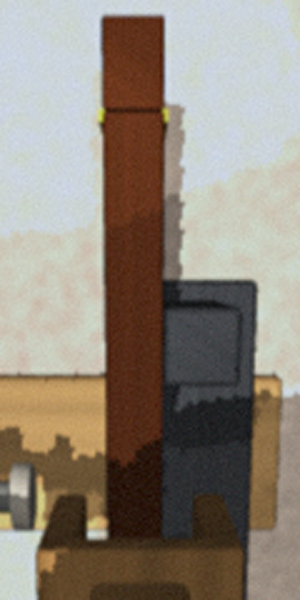

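>>> apply_moves --steps '[{"hand": 0.1,"xyz": [-0.13,-0.1,1],"delta_rot": [0,0,0]},{"hand": 0.1,"xyz": [-0.13,-0.1,2.5],"delta_rot": [0,0,0]},{"hand": 0.1,"xyz": [-0.13,-0.1,3.5],"delta_rot": [0,0,0]},{"hand": 0.1,"xyz": [-0.13,-0.1,4],"delta_rot": [0,0,0]},{"hand": 0.1,"xyz": [-0.13,-0.1,4.5],"delta_rot": [0,0,0]},{"hand": 0.1,"xyz": [-0.13,-0.1,5],"delta_rot": [0,0,0]},{"hand": 0.1,"xyz": [-0.13,-0.1,5.5],"delta_rot": [0,0,0]},{"hand": 0.1,"xyz": [-0.13,-0.1,6],"delta_rot": [0,0,0]},{"hand": 0.1,"xyz": [-0.13,-0.1,6],"delta_rot": [0,0,0]}]'

```text
clock: 8.72
position: [519.3, 96.5, 145.8]
ee_rot: [0.642, 0.767, -0.001, 0.0]
contact_force: [0.5, -1.0, -1.3]
gripper_width: 17.4
```

Run:
```python
from h import *
s=telemetry.read_state(); print(s["position"],s["ee_rot"],s["gripper_width"],s["contact_force"])
print(rel([520.1,97.7,125.5],np.radians(100.2)))
p=get_image("scene"); save(p,"s1.png",(200,170,400,300),4)
```

```text
[519.30313055  96.54194826 145.7604028 ] [ 6.41628725e-01  7.67014635e-01 -1.05336111e-03  1.38314820e-04] 17.394459072407713 [ 0.46395174 -0.97695611 -1.29487221]
(array([0.1 , 0.1 , 2.03]), array([-0.001,  0.002, -0.   ]))
```

View pics/s1.png

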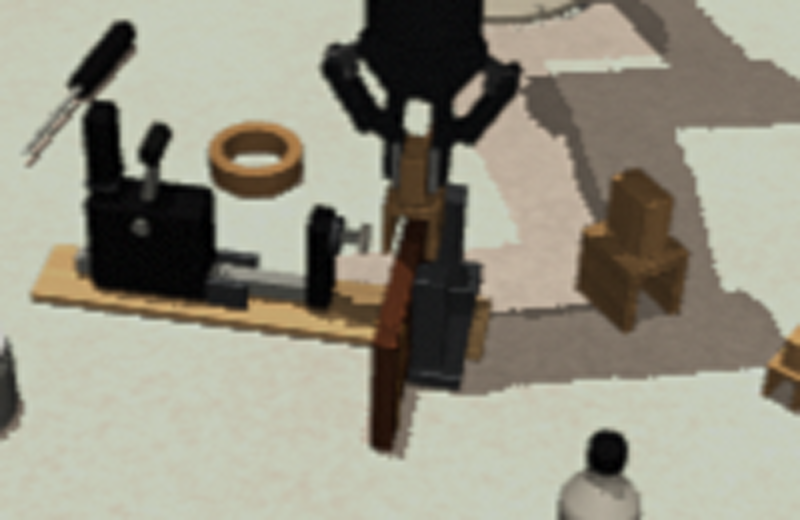

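>>> apply_moves --steps '[{"hand": 0.1,"xyz": [0.05,0,0.8],"delta_rot": [0,0,0]},{"hand": 0.1,"xyz": [0.05,0,1.5],"delta_rot": [0,0,0]},{"hand": 0.1,"xyz": [0.05,0,1.9],"delta_rot": [0,0,0]},{"hand": 0.1,"xyz": [0.05,0,2],"delta_rot": [0,0,0]},{"hand": 0.1,"xyz": [0.05,0,2],"delta_rot": [0,0,0]},{"hand": 0.1,"xyz": [0.05,0,2],"delta_rot": [0,0,0]}]'

```text
clock: 9.27
position: [519.8, 97.2, 126.7]
ee_rot: [0.641, 0.767, -0.0, 0.001]
contact_force: [-1.1, 0.1, -1.3]
gripper_width: 17.0
```

Run:
```python
from h import *
s=telemetry.read_state(); print(s["position"],s["ee_rot"],s["gripper_width"],s["contact_force"])
print(rel([520.1,97.7,125],np.radians(100.2)))
```

```text
[519.83118783  97.20194881 126.74241192] [ 6.41487059e-01  7.67133504e-01 -3.60463827e-04  6.40846988e-04] 16.956155313674792 [-1.08653283  0.10255363 -1.31550816]
(array([0.04, 0.04, 0.17]), array([ 0.   ,  0.001, -0.   ]))
```

>>> apply_moves --steps '[{"hand": 0.1,"xyz": [0.04,0,0.2],"delta_rot": [0,0,0]},{"hand": 0.1,"xyz": [0.04,0,0.2],"delta_rot": [0,0,0]},{"hand": 0.25,"xyz": [0.04,0,0.2],"delta_rot": [0,0,0]},{"hand": 0.35,"xyz": [0.04,0,0.2],"delta_rot": [0,0,0]},{"hand": 0.5,"xyz": [0.04,0,0.2],"delta_rot": [0,0,0]},{"hand": 0.6,"xyz": [0.04,0,0.2],"delta_rot": [0,0,0]},{"hand": 0.6,"xyz": [0.04,0,-1],"delta_rot": [0,0,0]},{"hand": 0.6,"xyz": [0.04,0,-3],"delta_rot": [0,0,0]},{"hand": 0.6,"xyz": [0.04,0,-6],"delta_rot": [0,0,0]},{"hand": 0.6,"xyz": [0.04,0,-9],"delta_rot": [0,0,0]},{"hand": 1,"xyz": [0.04,0,-10],"delta_rot": [0,0,0]},{"hand": 1,"xyz": [0.04,0,-10],"delta_rot": [0,0,0]}]'

```text
clock: 10.27
position: [521.2, 98.3, 230.2]
ee_rot: [0.641, 0.767, 0.003, 0.002]
contact_force: [0.9, 1.0, 0.7]
gripper_width: 73.6
```

Run:
```python
from h import *
s=telemetry.read_state(); print(s["position"],s["ee_rot"],s["gripper_width"],s["contact_force"])
p=get_image("wrist"); save(p,"w5.png",None,1.4); import pickle; pickle.dump(p,open("w5.pkl","wb"))
for l in ["rail_mid","saddle","trigger_roller","handle_grip","pad_face"]:
    for r in nets.pinpoint(p,l)[:1]: print(l,np.round(r["xyz"],1),round(r["confidence"],2))
p=get_image("scene"); save(p,"s2.png",(200,170,400,300),4)
```

```text
[521.20031137  98.33524185 230.23553736] [0.64138083 0.76721323 0.00302452 0.00231007] 73.58395974520317 [0.86193661 0.98964168 0.68956809]
saddle [497.6 357.7  -2.3] 0.89
trigger_roller [552.4 -84.  136.7] 0.72
pad_face [526.4  68.5  73.9] 0.76
```

View pics/w5.png

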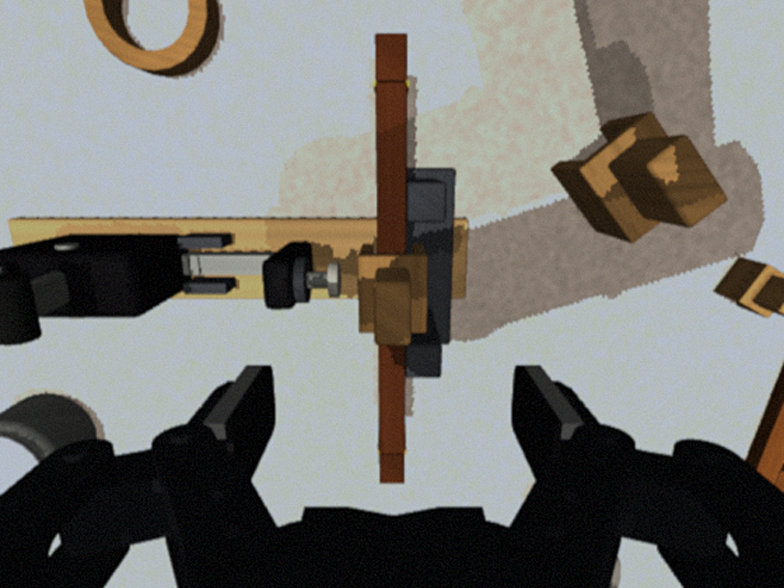

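View pics/s2.png

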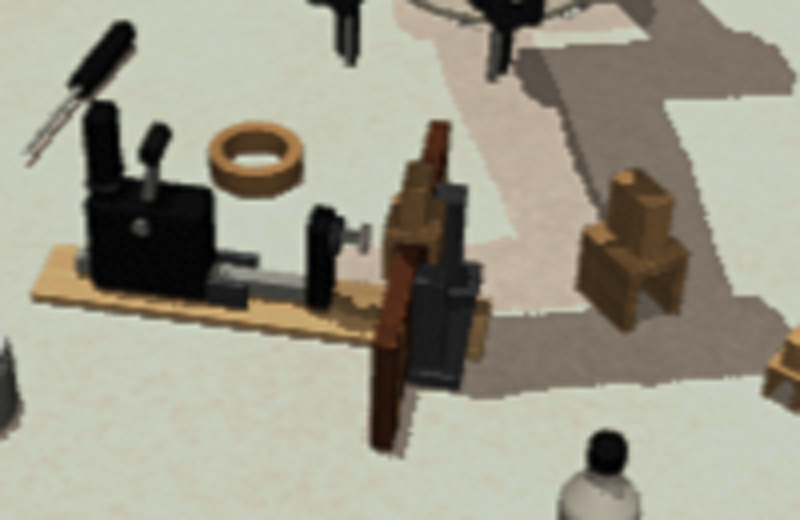

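Run:
```python
from h import *
import pickle; p=pickle.load(open("w5.pkl","rb"))
save(p,"w5c.png",(180,150,320,260),5.5)
u=np.radians(100.2); ux=np.array([np.cos(u),np.sin(u),0]); uy=np.array([-np.sin(u),np.cos(u),0]); c=np.array([520.1,97.7,0])
k=lambda P:((proj(p,P)-[180,150])*5.5).round(0).tolist()
print("saddle top pred",k([c+a*19*ux+b*22*uy+[0,0,100] for a,b in((-1,1),(1,1),(1,-1),(-1,-1))]))
print("block top pred",k([c+a*9*ux+b*16*uy+[0,0,135] for a,b in((-1,1),(1,1),(1,-1),(-1,-1))]))
for d in (20,25,30,34): print("pad",d,k([c-(8+d)*ux+[0,0,73]]))
```

```text
saddle top pred [[409.0, 165.0], [687.0, 165.0], [681.0, 470.0], [415.0, 469.0]]
block top pred [[472.0, 266.0], [623.0, 266.0], [620.0, 518.0], [475.0, 518.0]]
pad 20 [[366.0, 275.0]]
pad 25 [[334.0, 275.0]]
pad 30 [[301.0, 275.0]]
pad 34 [[275.0, 275.0]]
```

View pics/w5c.png

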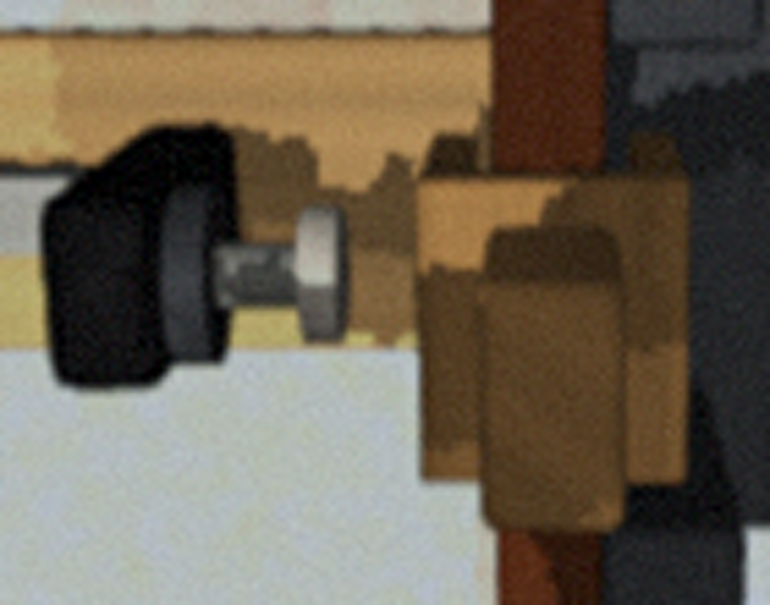

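Run:
```python
from h import *
s=telemetry.read_state(); print(s["position"])
print(rel([556.1,-102.3,230],np.radians(100.2)))
```

```text
[519.03639649  97.46910135 225.33313347]
(array([-20.32,   0.12,  -0.43]), array([-0.003,  0.002, -0.   ]))
```

>>> apply_moves --steps '[{"hand": 1,"xyz": [-2,0,-1],"delta_rot": [0,0,0]},{"hand": 1,"xyz": [-5,0,-1.5],"delta_rot": [0,0,0]},{"hand": 1,"xyz": [-8.5,0,-1.5],"delta_rot": [0,0,0]},{"hand": 1,"xyz": [-12,0,-1.5],"delta_rot": [0,0,0]},{"hand": 1,"xyz": [-15.5,0,-1],"delta_rot": [0,0,0]},{"hand": 1,"xyz": [-18.5,0,-0.5],"delta_rot": [0,0,0]},{"hand": 1,"xyz": [-20.3,0.1,-0.4],"delta_rot": [0,0,0]},{"hand": 1,"xyz": [-20.3,0.1,-0.4],"delta_rot": [0,0,0]},{"hand": 1,"xyz": [-20.3,0.1,-0.4],"delta_rot": [0,0,0]},{"hand": 1,"xyz": [-20.3,0.1,-0.4],"delta_rot": [0,0,0]},{"hand": 1,"xyz": [-20.3,0.1,-0.4],"delta_rot": [0,0,0]}]'

```text
clock: 11.53
position: [556.4, -101.0, 230.9]
ee_rot: [0.641, 0.767, -0.0, 0.0]
contact_force: [-0.2, 0.1, 0.7]
gripper_width: 85.5
```

Run:
```python
from h import *
s=telemetry.read_state(); print(s["position"],s["ee_rot"],s["contact_force"])
p=get_image("wrist"); save(p,"w6.png",None,1.4); import pickle; pickle.dump(p,open("w6.pkl","wb"))
for l in ["trigger_roller","handle_grip","pad_face"]:
    for r in nets.pinpoint(p,l)[:2]: print(l,np.round(r["xyz"],1),round(r["confidence"],2))
u=np.radians(100.2); ux=np.array([np.cos(u),np.sin(u),0]); uy=np.array([-np.sin(u),np.cos(u),0]); h=np.array([559.3,-120,0]); r=np.array([552.6,-82.8,133])
print((proj(p,[h+a*11*ux+b*14*uy+[0,0,158] for a,b in((-1,1),(1,1),(1,-1),(-1,-1))])*1.4).round().tolist())
print((proj(p,[r+a*9*ux+b*16*uy for a,b in((-1,1),(1,1),(1,-1),(-1,-1))])*1.4).round().tolist())
```

```text
[ 556.37819855 -101.04637078  230.89051447] [ 6.41083181e-01  7.67471181e-01 -3.97502567e-04  4.28660139e-04] [-0.22212044  0.11786747  0.70262973]
trigger_roller [551.9 -84.9 134.5] 0.76
handle_grip [ 560.8 -118.6  132.6] 0.63
pad_face [530.   67.3  70.1] 0.82
[[322.0, 297.0], [373.0, 297.0], [374.0, 359.0], [324.0, 358.0]]
[[413.0, 279.0], [451.0, 280.0], [449.0, 343.0], [412.0, 343.0]]
```

View pics/w6.png

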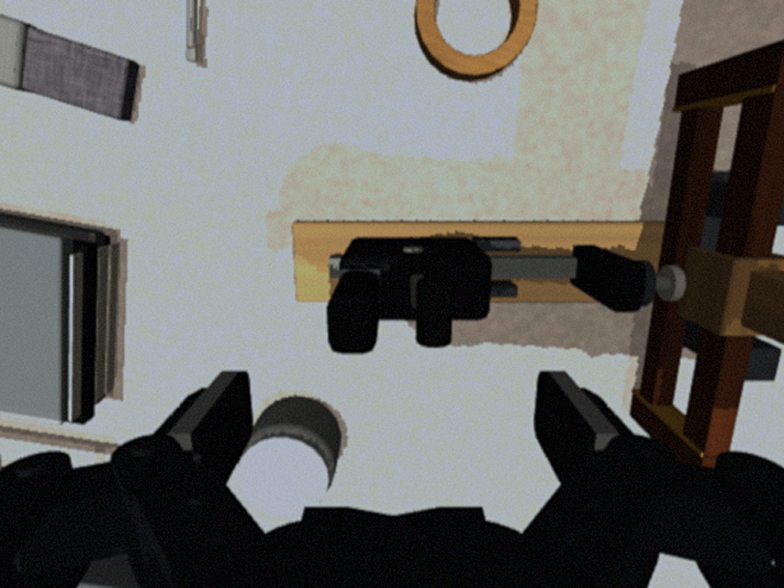

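>>> apply_moves --steps '[{"hand": 1,"xyz": [0,0,2],"delta_rot": [0,0,0]},{"hand": 1,"xyz": [0,-0.1,4.5],"delta_rot": [0,0,0]},{"hand": 1,"xyz": [0,-0.1,7],"delta_rot": [0,0,0]},{"hand": 1,"xyz": [0,-0.1,9],"delta_rot": [0,0,0]},{"hand": 1,"xyz": [0,-0.1,9.8],"delta_rot": [0,0,0]},{"hand": 1,"xyz": [0,-0.1,9.8],"delta_rot": [0,0,0]},{"hand": 1,"xyz": [0,-0.1,9.8],"delta_rot": [0,0,0]},{"hand": 1,"xyz": [0,-0.1,9.8],"delta_rot": [0,0,0]},{"hand": 1,"xyz": [0,-0.1,9.8],"delta_rot": [0,0,0]}]'

```text
clock: 12.48
position: [556.6, -102.1, 134.6]
ee_rot: [0.641, 0.767, 0.001, 0.002]
contact_force: [-0.3, -0.2, 0.8]
gripper_width: 85.5
```

Run:
```python
from h import *
s=telemetry.read_state(); print(s["position"],s["ee_rot"],s["contact_force"])
p=get_image("wrist"); save(p,"w7.png",None,1.4)
q=get_image("scene"); save(q,"s3.png",(200,170,400,300),4)
```

```text
[ 556.56071342 -102.09711417  134.61041238] [6.41376879e-01 7.67223584e-01 7.00104897e-04 1.78364836e-03] [-0.34391958 -0.16814725  0.77489851]
```

View pics/w7.png

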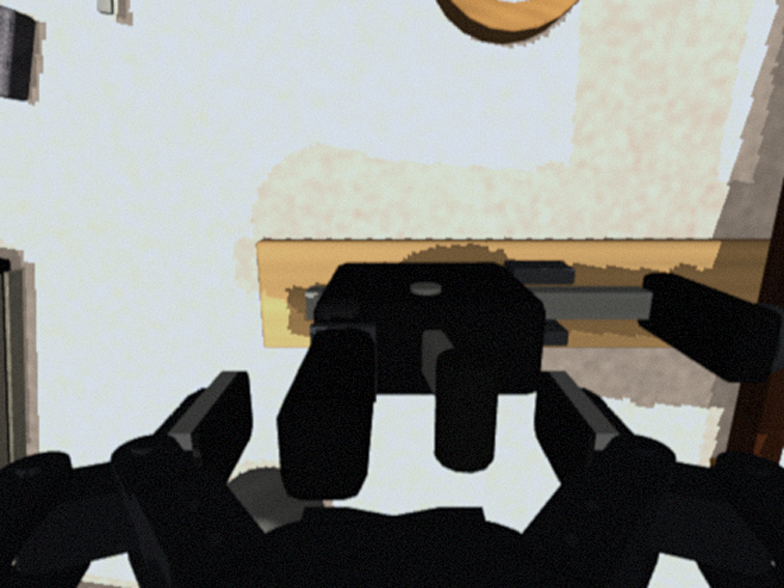

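View pics/s3.png

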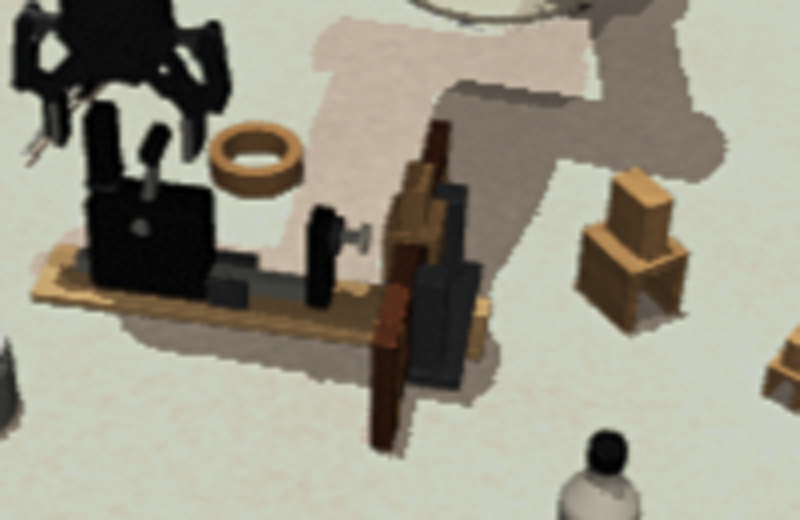

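Run:
```python
from h import *
p=get_image("wrist"); q=get_image("scene")
s=telemetry.read_state(); print(s["position"])
u=np.radians(100.2); ux=np.array([np.cos(u),np.sin(u),0]); uy=np.array([-np.sin(u),np.cos(u),0]); h=np.array([559.3,-120,0]); r=np.array([552.6,-82.8,133])
t=s["position"]-[0,0,3]
P=[h+a*11*ux+b*14*uy+[0,0,158] for a,b in((-1,1),(1,1),(1,-1),(-1,-1))]+[r+a*9*ux+b*16*uy for a,b in((-1,1),(1,1),(1,-1),(-1,-1))]+[t-42*ux,t+42*ux]
print((proj(p,P)*1.4).round().tolist())
print(((proj(q,P)-[200,170])*4).round().tolist())
print(rel([556.1,-102.3,132],u))
```

```text
[ 555.85100255 -102.22710598  133.79387823]
[[264.0, 409.0], [360.0, 409.0], [362.0, 513.0], [272.0, 513.0], [430.0, 359.0], [495.0, 359.0], [489.0, 459.0], [428.0, 459.0], [248.0, 406.0], [536.0, 406.0]]
[[87.0, 93.0], [118.0, 96.0], [106.0, 118.0], [75.0, 115.0], [145.0, 127.0], [170.0, 130.0], [158.0, 156.0], [133.0, 153.0], [66.0, 134.0], [183.0, 148.0]]
(array([-0.01,  0.02,  0.18]), array([ 0.002,  0.001, -0.   ]))
```

>>> apply_moves --steps '[{"hand": 1,"xyz": [-0.4,0,0.1],"delta_rot": [0,0,0]},{"hand": 1,"xyz": [-0.75,0,0.15],"delta_rot": [0,0,0]},{"hand": 1,"xyz": [-0.75,0,0.15],"delta_rot": [0,0,0]},{"hand": 1,"xyz": [-0.75,0,0.15],"delta_rot": [0,0,0]},{"hand": 1,"xyz": [-0.75,0,0.15],"delta_rot": [0,0,0]}]'

```text
clock: 13.1
position: [556.8, -109.8, 131.4]
ee_rot: [0.642, 0.767, -0.0, 0.001]
contact_force: [0.6, 0.2, 0.5]
gripper_width: 85.2
```

>>> apply_moves --steps '[{"hand": 0.85,"xyz": [0,0,0],"delta_rot": [0,0,0]},{"hand": 0.85,"xyz": [0,0,0],"delta_rot": [0,0,0]},{"hand": 0.8,"xyz": [0,0,0],"delta_rot": [0,0,0]},{"hand": 0.8,"xyz": [0,0,0],"delta_rot": [0,0,0]},{"hand": 0.8,"xyz": [0,0,0],"delta_rot": [0,0,0]}]'

```text
clock: 13.52
position: [556.9, -108.8, 131.9]
ee_rot: [0.641, 0.767, 0.0, 0.0]
contact_force: [-1.9, 5.3, 3.7]
gripper_width: 68.4
```

Run:
```python
from h import *
s=telemetry.read_state(); print(s["position"],s["ee_rot"],s["contact_force"],s["gripper_width"])
p=get_image("wrist"); save(p,"w8.png",None,1.4)
q=get_image("scene"); save(q,"s4.png",(200,170,400,300),4)
```

```text
[ 556.93341967 -108.80915531  131.92556362] [6.41341016e-01 7.67255797e-01 9.34979432e-05 4.84934507e-04] [-1.87353768  5.27038363  3.74763816] 68.38378823335127
```

View pics/w8.png

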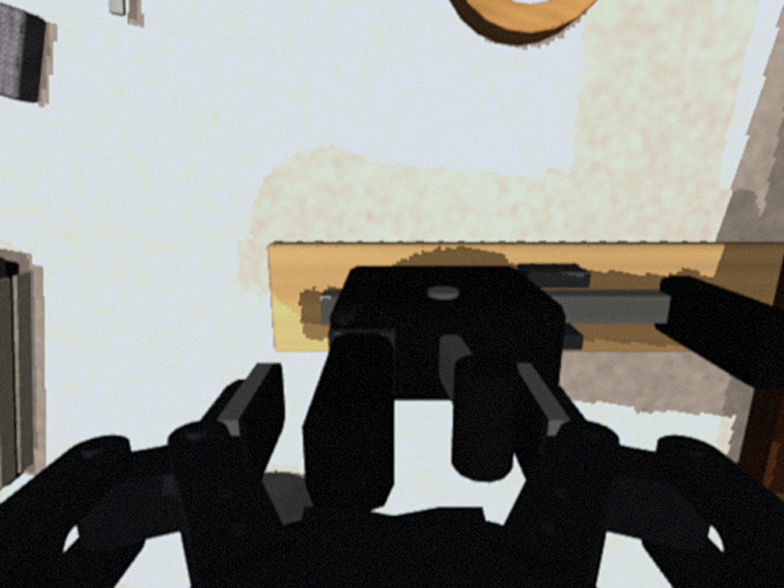

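>>> apply_moves --steps '[{"hand": 0.7,"xyz": [0,0,0],"delta_rot": [0,0,0]},{"hand": 0.6,"xyz": [0,0,0],"delta_rot": [0,0,0]},{"hand": 0.6,"xyz": [0,0,0],"delta_rot": [0,0,0]},{"hand": 0.52,"xyz": [0,0,0],"delta_rot": [0,0,0]},{"hand": 0.52,"xyz": [0,0,0],"delta_rot": [0,0,0]},{"hand": 0.52,"xyz": [0,0,0],"delta_rot": [0,0,0]},{"hand": 0.52,"xyz": [0,0,0],"delta_rot": [0,0,0]}]'

```text
clock: 14.2
position: [557.4, -109.4, 131.8]
ee_rot: [0.641, 0.767, 0.0, 0.001]
contact_force: [-0.2, 5.9, 4.4]
gripper_width: 44.2
```

Run:
```python
from h import *
s=telemetry.read_state(); print(s["position"],s["ee_rot"],s["contact_force"],s["gripper_width"])
p=get_image("wrist"); save(p,"w9.png",None,1.4)
q=get_image("scene"); save(q,"s5.png",(200,170,400,300),4)
```

```text
[ 557.37421967 -109.37672172  131.82360534] [6.41465035e-01 7.67151554e-01 1.57800463e-04 1.03812496e-03] [-0.20136339  5.89004366  4.39569784] 44.21702047464891
```

View pics/w9.png

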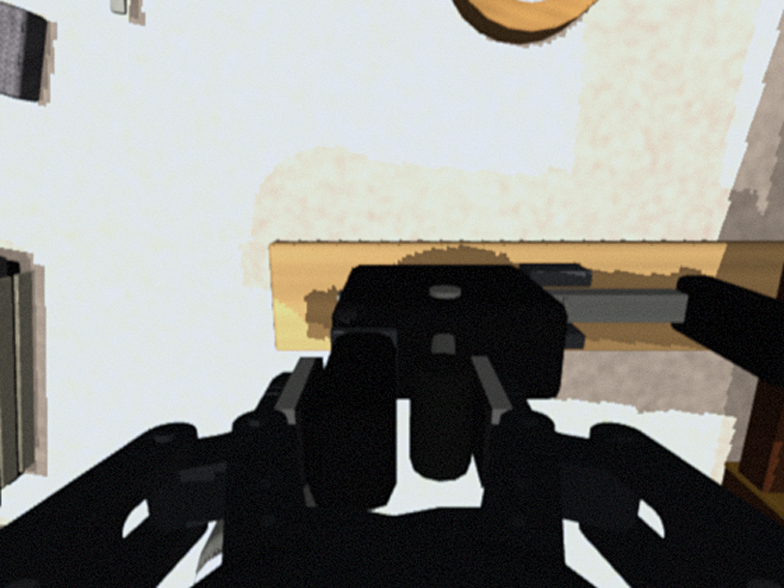

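View pics/s5.png

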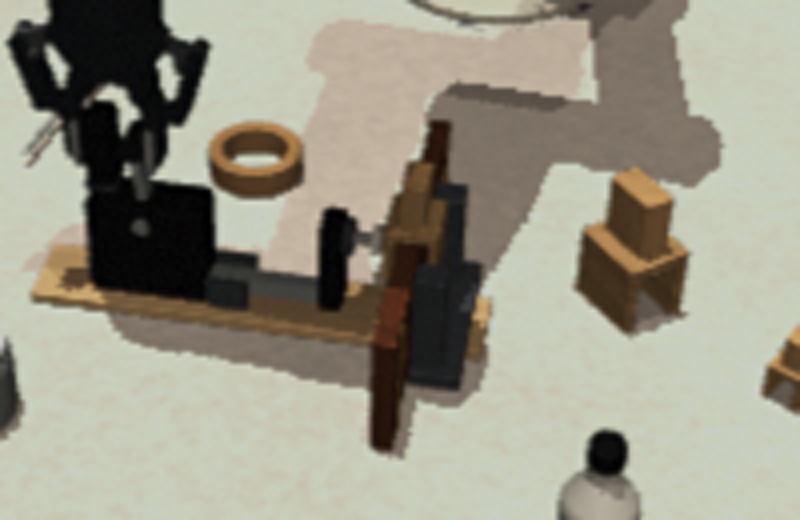

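>>> apply_moves --steps '[{"hand": 0.9,"xyz": [0,0,0],"delta_rot": [0,0,0]},{"hand": 0.9,"xyz": [0,0,0],"delta_rot": [0,0,0]},{"hand": 0.9,"xyz": [0,0,0],"delta_rot": [0,0,0]},{"hand": 0.9,"xyz": [0,0,0],"delta_rot": [0,0,0]},{"hand": 0.9,"xyz": [0,0,0],"delta_rot": [0,0,0]}]'

```text
clock: 14.72
position: [556.5, -110.1, 131.2]
ee_rot: [0.642, 0.767, -0.001, 0.0]
contact_force: [0.2, 0.0, 0.2]
gripper_width: 76.8
```

```bash
cat > jw.py <<'E'
from h import *
import sys
n=sys.argv[1]
s=telemetry.read_state(); print(s["position"].round(2),s["contact_force"].round(2),s["gripper_width"].round(2))
p=get_image("wrist"); cv2.imwrite("pics/"+n+".png",cv2.resize(p["frame"][170:290,400:560],None,fx=4.5,fy=4.5,interpolation=cv2.INTER_CUBIC))
q=get_image("scene"); save(q,n+"s.png",(255,200,325,250),10)
E
python3 jw.py a1
```

```text
Traceback (most recent call last):
  File "jw.py", line 4, in <module>
    s=telemetry.read_state(); print(s["position"].round(2),s["contact_force"].round(2),s["gripper_width"].round(2))
                                                                                       ^^^^^^^^^^^^^^^^^^^^^^^^
AttributeError: 'float' object has no attribute 'round'
```

```bash
sed -i 's/s\["gripper_width"\].round(2)/round(s["gripper_width"],2)/' jw.py
python3 jw.py a1
```

```text
[ 556.52 -110.06  131.18] [0.21 0.01 0.23] 76.78
```

View pics/a1.png

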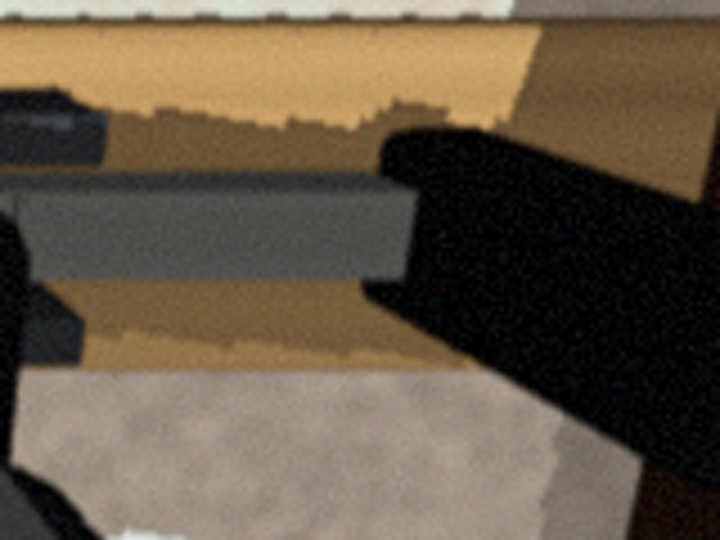

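View pics/a1s.png

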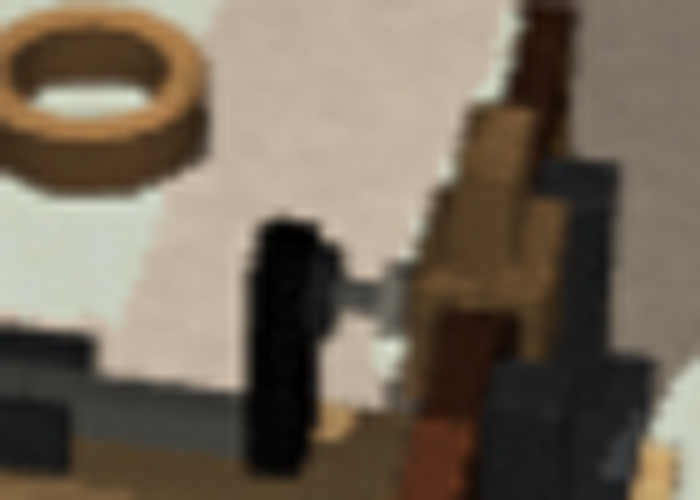

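>>> apply_moves --steps '[{"hand": 0.7,"xyz": [0,0,0],"delta_rot": [0,0,0]},{"hand": 0.65,"xyz": [0,0,0],"delta_rot": [0,0,0]},{"hand": 0.6,"xyz": [0,0,0],"delta_rot": [0,0,0]},{"hand": 0.56,"xyz": [0,0,0],"delta_rot": [0,0,0]},{"hand": 0.52,"xyz": [0,0,0],"delta_rot": [0,0,0]},{"hand": 0.52,"xyz": [0,0,0],"delta_rot": [0,0,0]},{"hand": 0.52,"xyz": [0,0,0],"delta_rot": [0,0,0]},{"hand": 0.52,"xyz": [0,0,0],"delta_rot": [0,0,0]}]'

```text
clock: 15.48
position: [557.4, -109.3, 131.9]
ee_rot: [0.641, 0.767, 0.0, 0.001]
contact_force: [0.4, 5.5, 3.4]
gripper_width: 44.3
```

```bash
python3 jw.py a2
```

```text
[ 557.37 -109.29  131.91] [0.4  5.49 3.36] 44.33
```

View pics/a2.png

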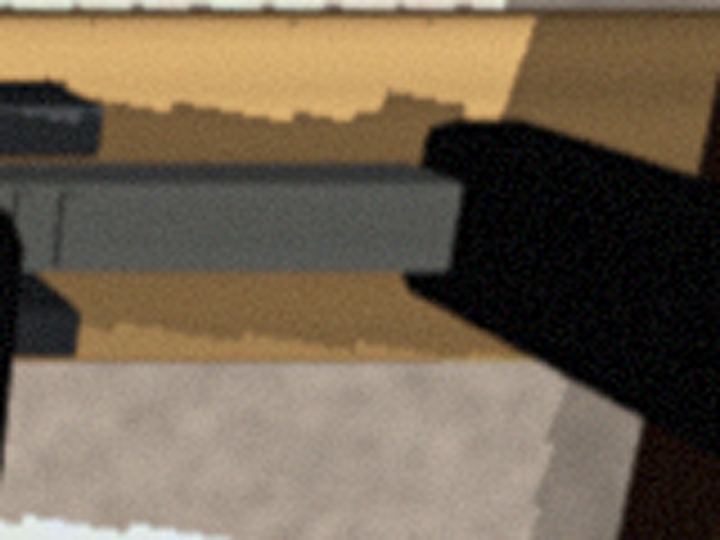

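View pics/a2s.png

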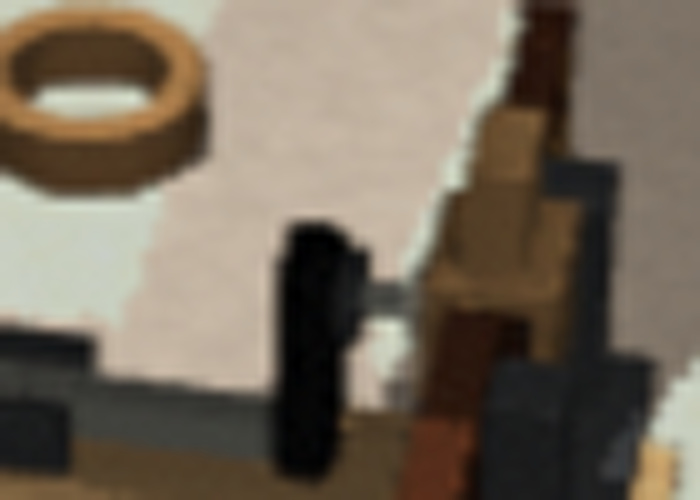

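>>> apply_moves --steps '[{"hand": 0.9,"xyz": [0,0,0],"delta_rot": [0,0,0]},{"hand": 0.9,"xyz": [0,0,0],"delta_rot": [0,0,0]},{"hand": 0.9,"xyz": [0,0,0],"delta_rot": [0,0,0]},{"hand": 0.9,"xyz": [0,0,0],"delta_rot": [0,0,0]},{"hand": 0.8,"xyz": [0,0,0],"delta_rot": [0,0,0]},{"hand": 0.72,"xyz": [0,0,0],"delta_rot": [0,0,0]},{"hand": 0.68,"xyz": [0,0,0],"delta_rot": [0,0,0]},{"hand": 0.68,"xyz": [0,0,0],"delta_rot": [0,0,0]},{"hand": 0.68,"xyz": [0,0,0],"delta_rot": [0,0,0]}]'

```text
clock: 16.33
position: [556.9, -108.4, 132.3]
ee_rot: [0.641, 0.767, 0.0, 0.0]
contact_force: [-2.8, 6.4, 4.6]
gripper_width: 58.3
```

```bash
python3 jw.py a3
```

```text
[ 556.9  -108.42  132.27] [-2.75  6.42  4.55] 58.3
```

View pics/a3.png

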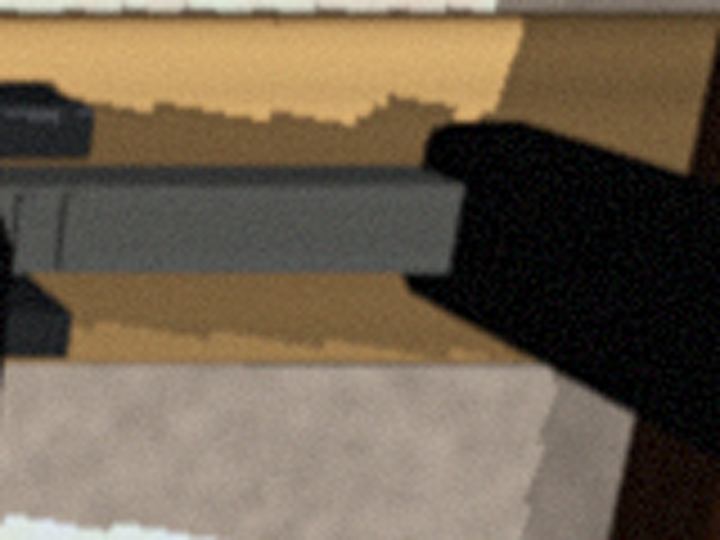

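View pics/a3s.png

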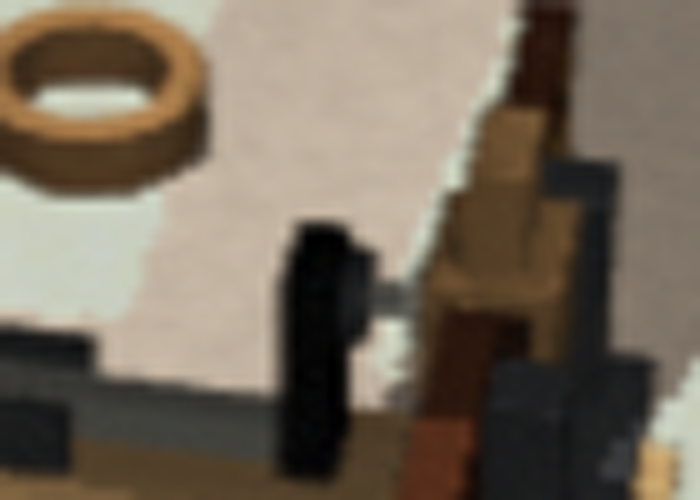

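>>> apply_moves --steps '[{"hand": 0.65,"xyz": [0,0,0],"delta_rot": [0,0,0]},{"hand": 0.62,"xyz": [0,0,0],"delta_rot": [0,0,0]},{"hand": 0.59,"xyz": [0,0,0],"delta_rot": [0,0,0]},{"hand": 0.57,"xyz": [0,0,0],"delta_rot": [0,0,0]},{"hand": 0.57,"xyz": [0,0,0],"delta_rot": [0,0,0]},{"hand": 0.57,"xyz": [0,0,0],"delta_rot": [0,0,0]}]'

```text
clock: 16.93
position: [557.2, -108.0, 132.7]
ee_rot: [0.641, 0.767, 0.001, 0.001]
contact_force: [-2.0, 8.3, 7.4]
gripper_width: 48.9
```

```bash
python3 jw.py a4
```

```text
[ 557.19 -108.02  132.73] [-2.    8.31  7.44] 48.88
```

View pics/a4.png

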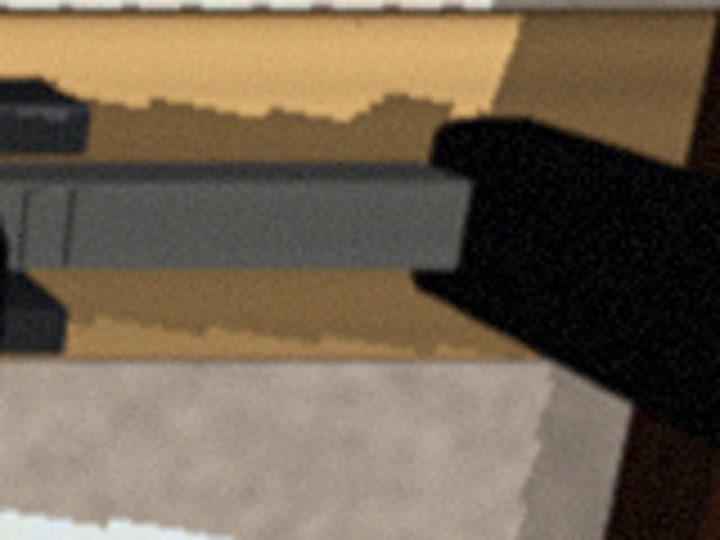

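View pics/a4s.png

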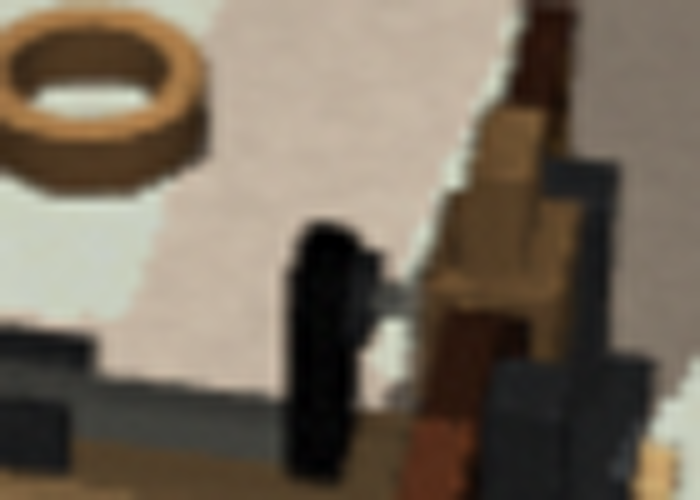

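>>> apply_moves --steps '[{"hand": 0.55,"xyz": [0,0,0],"delta_rot": [0,0,0]},{"hand": 0.53,"xyz": [-0.05,0,0],"delta_rot": [0,0,0]},{"hand": 0.51,"xyz": [-0.1,0,0],"delta_rot": [0,0,0]},{"hand": 0.51,"xyz": [-0.15,0,0],"delta_rot": [0,0,0]},{"hand": 0.51,"xyz": [-0.15,0,0],"delta_rot": [0,0,0]},{"hand": 0.51,"xyz": [-0.15,0,0],"delta_rot": [0,0,0]}]'

```text
clock: 17.53
position: [557.6, -109.6, 132.9]
ee_rot: [0.641, 0.767, 0.001, 0.001]
contact_force: [-2.5, 8.2, 7.6]
gripper_width: 43.5
```

```bash
python3 jw.py a5
```

```text
[ 557.63 -109.56  132.88] [-2.49  8.23  7.62] 43.45
```

View pics/a5.png

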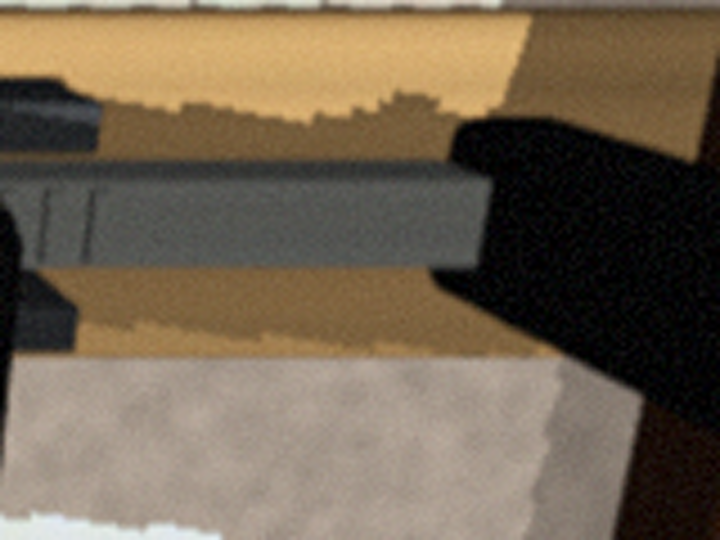

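View pics/a5s.png

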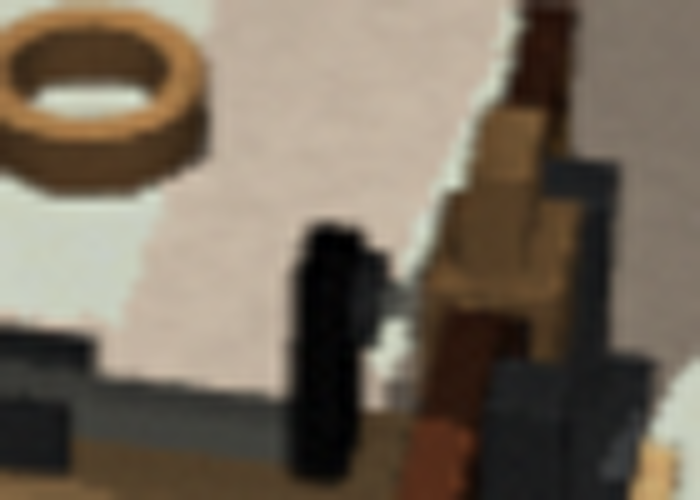

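>>> apply_moves --steps '[{"hand": 0.7,"xyz": [0,0,0],"delta_rot": [0,0,0]},{"hand": 0.9,"xyz": [0,0,0],"delta_rot": [0,0,0]},{"hand": 0.9,"xyz": [0,0,0],"delta_rot": [0,0,0]},{"hand": 0.9,"xyz": [0,0,0],"delta_rot": [0,0,0]},{"hand": 0.9,"xyz": [0,0,0],"delta_rot": [0,0,0]}]'

```text
clock: 18.05
position: [556.9, -111.1, 131.2]
ee_rot: [0.642, 0.767, -0.0, 0.0]
contact_force: [-0.8, 1.6, -0.2]
gripper_width: 76.6
```

```bash
python3 jw.py a6
```

```text
[ 556.9  -111.13  131.15] [-0.78  1.6  -0.2 ] 76.64
```

>>> apply_moves --steps '[{"hand": 0.8,"xyz": [0,0,0],"delta_rot": [0,0,0]},{"hand": 0.74,"xyz": [0,0,0],"delta_rot": [0,0,0]},{"hand": 0.7,"xyz": [0,0,0],"delta_rot": [0,0,0]},{"hand": 0.67,"xyz": [0,0,0],"delta_rot": [0,0,0]},{"hand": 0.67,"xyz": [0,0,0],"delta_rot": [0,0,0]},{"hand": 0.67,"xyz": [0,0,0],"delta_rot": [0,0,0]}]'

```text
clock: 18.65
position: [557.6, -109.6, 133.0]
ee_rot: [0.641, 0.767, 0.001, 0.001]
contact_force: [-3.4, 9.3, 8.0]
gripper_width: 57.5
```

```bash
python3 jw.py a7
```

```text
[ 557.55 -109.6   132.96] [-3.37  9.28  7.97] 57.48
```

View pics/a6.png

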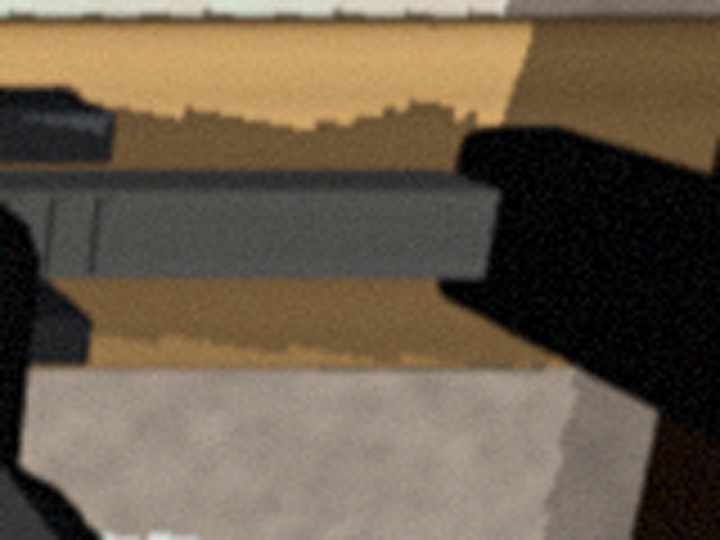

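View pics/a7.png

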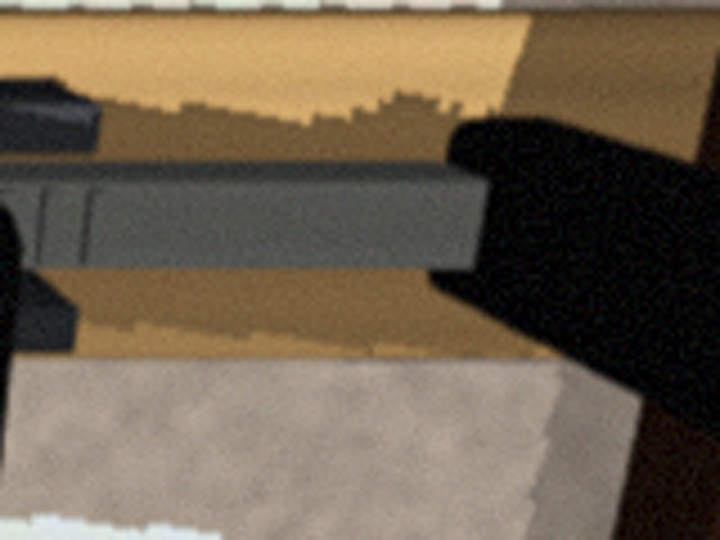

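View pics/a7s.png

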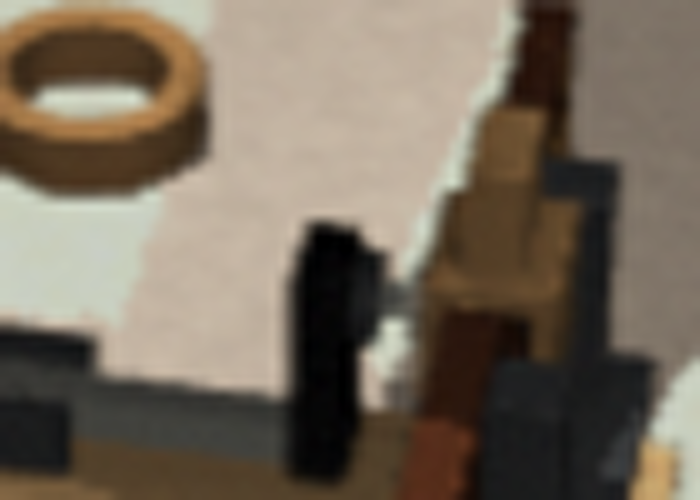

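>>> apply_moves --steps '[{"hand": 0.65,"xyz": [0,0,0],"delta_rot": [0,0,0]},{"hand": 0.63,"xyz": [0,0,0],"delta_rot": [0,0,0]},{"hand": 0.61,"xyz": [0,0,0],"delta_rot": [0,0,0]},{"hand": 0.6,"xyz": [0,0,0],"delta_rot": [0,0,0]},{"hand": 0.6,"xyz": [0,0,0],"delta_rot": [0,0,0]},{"hand": 0.6,"xyz": [0,0,0],"delta_rot": [0,0,0]}]'

```text
clock: 19.25
position: [557.7, -109.3, 133.3]
ee_rot: [0.641, 0.767, 0.001, 0.001]
contact_force: [-2.5, 9.8, 8.3]
gripper_width: 51.7
```

```bash
python3 jw.py a8
```

```text
[ 557.74 -109.3   133.3 ] [-2.48  9.8   8.32] 51.69
```

View pics/a8.png

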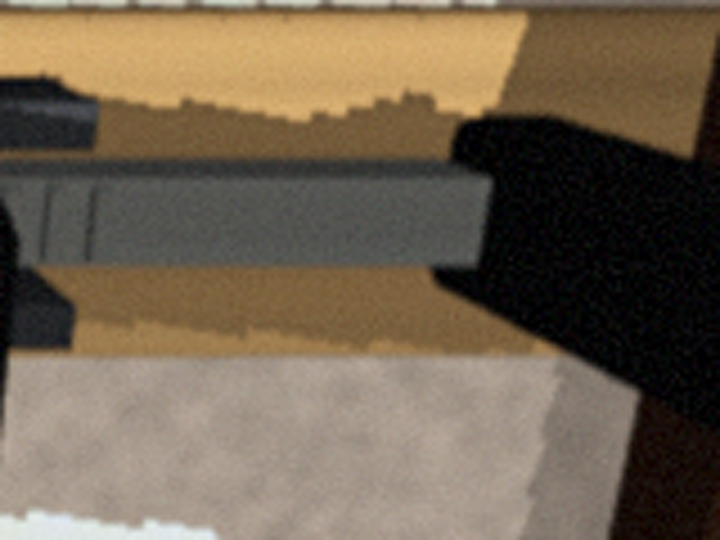

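View pics/a8s.png

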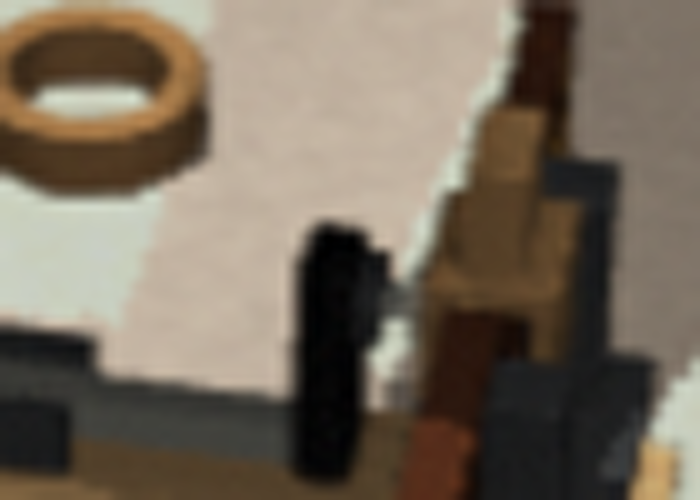

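>>> apply_moves --steps '[{"hand": 0.58,"xyz": [0,0,0],"delta_rot": [0,0,0]},{"hand": 0.56,"xyz": [0,0,0],"delta_rot": [0,0,0]},{"hand": 0.55,"xyz": [0,0,0],"delta_rot": [0,0,0]},{"hand": 0.55,"xyz": [0,0,0],"delta_rot": [0,0,0]},{"hand": 0.55,"xyz": [0,0,0],"delta_rot": [0,0,0]},{"hand": 0.55,"xyz": [0,0,0],"delta_rot": [0,0,0]},{"hand": 0.55,"xyz": [0,0,0],"delta_rot": [0,0,0]},{"hand": 0.55,"xyz": [0,0,0],"delta_rot": [0,0,0]}]'

```text
clock: 20.02
position: [557.9, -109.4, 133.4]
ee_rot: [0.641, 0.767, 0.001, 0.001]
contact_force: [-2.7, 10.6, 9.4]
gripper_width: 47.1
```

```bash
python3 jw.py a9
python3 - <<'E'
from h import *
def edges(n):
    g=cv2.cvtColor(cv2.imread(f"pics/{n}.png"),cv2.COLOR_BGR2GRAY).astype(float)
    r=g[215:235].mean(0); d=np.gradient(cv2.GaussianBlur(r[None],(0,0),3)[0])
    j=400+np.argmin(d[400:560])
    r2=g[128:140].mean(0); d2=np.gradient(cv2.GaussianBlur(r2[None],(0,0),3)[0]); k=50+np.argmax(d2[50:150])
    return j,k,j-k
for n in ["a1","a2","a3","a4","a5","a6","a7","a8","a9"]: print(n,edges(n))
E
```

```text
[ 557.93 -109.44  133.39] [-2.74 10.57  9.42] 47.07
a1 (np.int64(412), np.int64(107), np.int64(305))
a2 (np.int64(456), np.int64(101), np.int64(355))
a3 (np.int64(457), np.int64(92), np.int64(365))
a4 (np.int64(464), np.int64(88), np.int64(376))
a5 (np.int64(484), np.int64(98), np.int64(386))
a6 (np.int64(494), np.int64(115), np.int64(379))
a7 (np.int64(482), np.int64(99), np.int64(383))
a8 (np.int64(484), np.int64(96), np.int64(388))
a9 (np.int64(493), np.int64(98), np.int64(395))
```

View pics/a9.png

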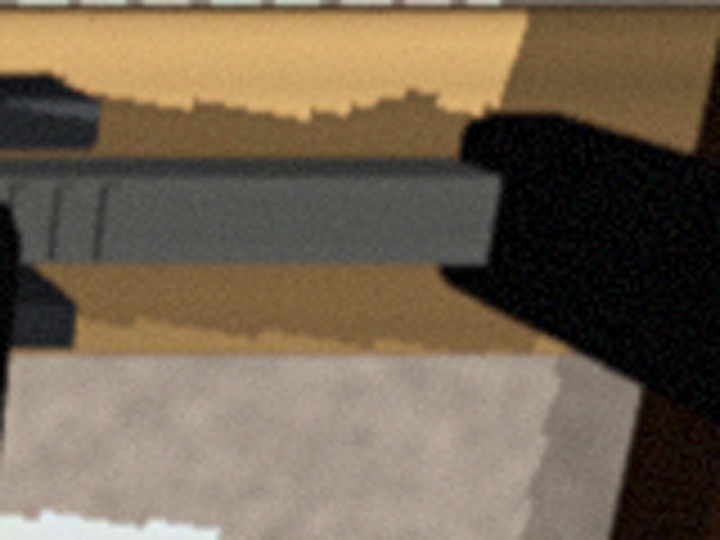

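View pics/a9s.png

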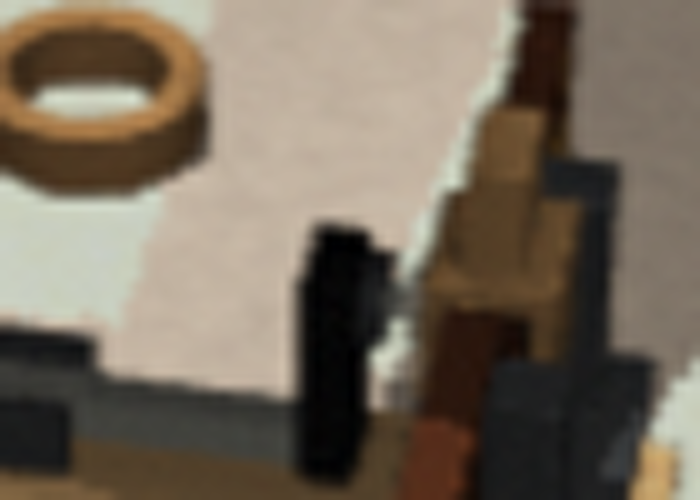

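Run:
```python
from h import *
q=get_image("scene")
for l in ["saddle","rail_mid"]: print(l,[(np.round(r["xyz"],1).tolist(),round(r["confidence"],2)) for r in nets.pinpoint(q,l)[:3]])
save(q,"final.png",None,1.4)
s=telemetry.read_state(); print(s["contact_force"],s["gripper_width"],s["clock"])
print(workorder.job_done())
```

```text
saddle [([524.7, 102.3, 58.5], 0.78), ([493.7, 361.0, -0.6], 0.64), ([437.5, 232.2, 3.1], 0.6)]
rail_mid [([520.7, 97.2, 96.8], 0.97), ([558.6, -96.2, 132.5], 0.73)]
[-3.28008691 10.42057729  9.44993964] 46.9964684250391 20.2667
the job is handed in; nothing more can be done
None
```

View pics/final.png

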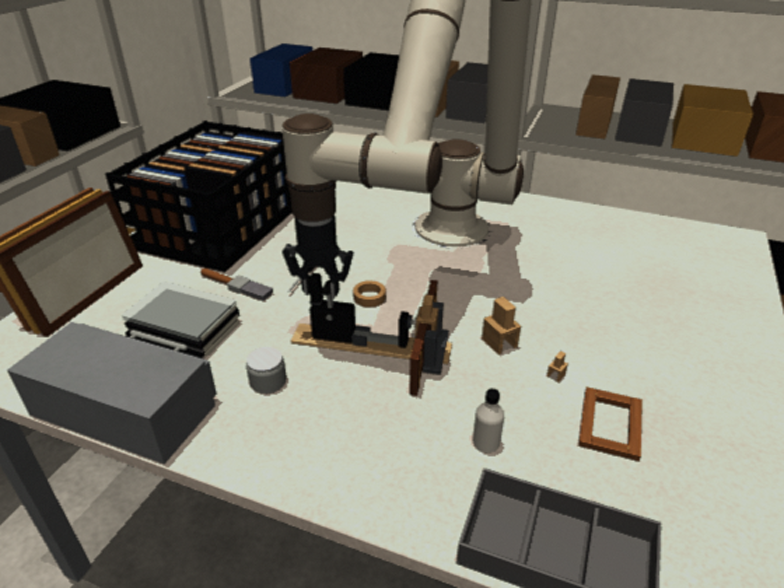

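I hung the middle-sized saddle over the middle of the rail and let go of it. I then pumped the trigger four times, the last one partial, and handed the job in at 20.3 s with the trigger still held squeezed. No verdict was reported.

**Squeeze:** The jaw-side finger did the squeezing. I kept the other finger just clear of the handle, so the wrist force would show the load on the roller. That was about 10.4 N along the clamp at the end, with the fingers 47 mm apart.

**Saddle:** The last picture shows it upright on the rail. The network put it about 4–6 mm from the rail's middle towards the back stop. That fits it having slid until its front leg met the rail, about 4 mm, but the upper reading is close to the 7 mm limit.

**Pad sink:** I had no direct reading, and the estimates disagree:

| Method | Pad sink (mm) |
|---|---|
| Jaw travel in the wrist pictures since first contact | about 5.4 |
| Total jaw travel from the start | about 4 |
| Wrist force | about 4 to 6 |
| Rough reading from the scene picture | up to 7 |

All of them lie within the 3–9 mm allowed.

**Other things:** The bystanders look unmoved in the last picture; I did not measure them.

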